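Put the washed cake combs away in their case

TASK

Take the kitchen timer out of the open case and stand it upright, wholly on the round cork trivet. Then put away every cake comb that lies on the draining board (slide each one out over the board's edge so that it can be gripped and lifted clear) flat in the case, then put the lid on so it sits fully home and swing the red clamp right down over it. Leave the other things on the counter where they are.

Things in the scene. Friction and masses are not known exactly. Their poses are not given: they have to be found in the camera images.
- board: fixed white draining board, 170 (x) x 212 (y) x 30 mm high; origin: centre of underside. Blue ribs along x, 8 mm wide, rising 8 mm above its top, at y = -102, -34, 34, 102 mm: 3 lanes 60 mm wide, open at both ends. Each comb lies along a lane, no room for fingers beside it; push it from behind its far (+x) end. Up to 50 mm over the near (-x) edge it stays put and can be gripped across its width.
- comb_red: flat aluminium cake comb with a red band across its top near one end, 120 (its x) x 48 (its y) x 4 mm, 70 g; origin at the centre of its underside, z up. May be absent (None).
- comb_green: flat aluminium cake comb with a green band across its top near one end, 120 (its x) x 48 (its y) x 4 mm, 70 g; origin at the centre of its underside, z up. May be absent (None).
- comb_yellow: flat aluminium cake comb with a yellow band across its top near one end, 120 (its x) x 48 (its y) x 4 mm, 70 g; origin at the centre of its underside, z up. May be absent (None).
- case: blue open-topped case, fixed, 160 (its x) x 135 (its y) x 55 mm high, walls and floor 5 mm thick (150 x 125 mm inside); origin at the centre of its underside, on the work surface. The timer stands in it at the start; combs may lie stacked in it.
- case_rim (a point): centre of the case's mouth, 55 mm above its origin, level with the rim.
- clamp (a joint): angle of the red clamp lever on the case's +y side, rad: 0 = level, down over the lid; grows as it swings up and out; 1.57 = upright, 2.3 = stop, leaning outwards. Starts leaning outwards; stays where it is left (about 2 N at its tip moves it). Lever 14 mm wide (x), 12 mm thick; at 0 it clears the seated lid's top by 1 mm.
- clamp_hinge (a point): the clamp's pivot, axis along the case's x: at x = -30, y = 82, z = 68 mm in the case's frame.
- clamp_tip (a point): the end of the clamp lever, 60 mm from the pivot on its centre line; when down it points to the case's -y.
- lid: loose blue lid, 250 g, right way up: plate 170 (x) x 145 (y) x 6 mm over a locating block 138 x 113 x 8 mm that drops into the case's mouth, 6 mm to spare all round; black bar handle mid-top, 60 mm (x) x 18 (y) x 34 high. Origin: centre of the block's underside; plate 8 to 14 mm above it, handle 14 to 48. Seated, origin is 47 mm above the case's. Fits either way round.
- timer: white kitchen timer with an orange dial, cylinder 52 mm in diameter, 45 mm high (the dial, the upper 11 mm, is 44 mm in diameter), 120 g; origin at the centre of its underside.
- trivet: round cork trivet, fixed, 120 mm in diameter, 6 mm high; origin at the centre of its underside.
- soap: yellow soap bottle, bystander, 180 mm high, 60 mm in diameter
- jar: amber jar, bystander, 80 mm high, 60 mm in diameter
- spatula: spatula lying behind the board, bystander
- cup: white cup, bystander, 75 mm high
- brush: brush lying to the right of the board, bystander
- rolling_pin: wooden rolling pin, bystander, 280 mm long, 40 mm thick

How it is judged:
On the way, in this order (a step that is already met when the one before it is completed fails the run):
1. the timer is out of the case and stands on the trivet (horizontal distance between timer and trivet below 0.036 m and height (world z) of timer below 0.012 m and angle between timer's own z axis and vertical below 0.15 rad and linear speed of timer below 0.03 m/s), for 0.2 s.
2. every comb present lies flat in the case (x of comb_red in the frame of case between -0.055 and 0.055 m and y of comb_red in the frame of case between -0.045 and 0.045 m and z of comb_red in the frame of case between 0 and 0.032 m and angle between each of comb_red, comb_green, comb_yellow's own z axis and vertical below 0.25 rad and linear speed of each of comb_red, comb_green, comb_yellow below 0.03 m/s and x of comb_green in the frame of case between -0.055 and 0.055 m and y of comb_green in the frame of case between -0.045 and 0.045 m and z of comb_green in the frame of case between 0 and 0.032 m and x of comb_yellow in the frame of case between -0.055 and 0.055 m and y of comb_yellow in the frame of case between -0.045 and 0.045 m and z of comb_yellow in the frame of case between 0 and 0.032 m), for 0.2 s.
3. the lid sits fully home on the case, the clamp not yet down (horizontal distance between lid and case_rim below 0.012 m and z of lid in the frame of case below 0.051 m and angle between the z axis of lid and the z axis of case, either way round below 0.05 rad and linear speed of lid below 0.03 m/s and value of joint clamp above 0.2 rad), for 0.2 s.
4. the clamp is down over the lid (value of joint clamp below 0.12 rad), for 0.2 s.
At the end, for the whole second after the job is handed in: Every comb present lies flat in the case (centre within 55 (x), 45 (y) mm of its centre, stacked under 32 mm); the timer stands upright within 36 mm of the trivet's centre; the lid is on, within 12 mm of centre and 4 mm of fully down; the clamp is within 0.12 rad of level; all at rest (all of step 1 and all of step 2 and horizontal distance between lid and case_rim below 0.012 m and z of lid in the frame of case below 0.051 m and angle between the z axis of lid and the z axis of case, either way round below 0.05 rad and linear speed of lid below 0.03 m/s and value of joint clamp below 0.12 rad); the robot touches nothing.
It fails at once if a bystander is moved more than 30 mm (distance of any of soap, jar, spatula, cup, brush, rolling_pin from where it was at the start of the episode above 0.03 m).
Of comb_red, comb_green, comb_yellow only 2 to 3 are there at a start; the rules pass over those that are not, and their reading is None.
At some moment in a run one of lid, timer may be knocked a few centimetres aside while the robot is not near it.
It also fails if it takes over 210 s, if anything falls off the work surface, if the arm or the gripper's body presses on something with over 40 N, if the wrist force passes 120 N, or if a joint passes its speed limit or range.

ROBOT

A 7-joint arm with a two-finger parallel gripper is mounted at the origin on the work surface. World frame = base frame: x ahead of the robot, y to its left, z up, the work surface at z = 0. Lengths are in m, angles in rad, forces in N, time in s.
With the tool pointing down it reaches from about 0.4 to 0.9 m from the base axis. Payload 5.5 kg.
Tool frame: the origin (TCP) lies midway between the tips of the shut fingers; the grasp point (between the pads) lies 19 mm behind it; z points along the fingers, y is the line along which they close (so a half turn about z gives the same grasp; the last joint's range is limited). The gripper opens to 85 mm and grips with 20 to 120 N. Pads are 22 mm wide; open, the fingers measure 114 mm over their backs; the gripper's body (76 mm by 85 mm) begins 54 mm behind the grasp point. The pads swing forward as they close: fully open they stand 13 mm farther back than shut.
Start: joints at [-0.947, 0.501, -0.427, 1.55, 0.221, 1.138, -0.21], TCP at [0.229, 0.608, 0.231] pointing down, gripper open.
Joint ranges: [-2.88, 2.88], [-0.31, 2.03], [-1.54, 1.56], [0.2, 2.42], [-1.41, 4.55], [0.19, 2.02], [-2.57, 2.57]. Speed limits (rad/s): [2.57, 2.57, 3.14, 3.14, 3.14, 3.14, 3.14].

INTERFACE

Orientations are given as a rotation vector (axis times angle).
In Python, from rig import ctrl gives the robot as it stands.
- The arm moves only by the shell command python3 drive.py 'ROWS' [OPENING] [FORCE]. ROWS is rows parted by semicolons, their numbers by spaces, 1 to 5 of them, each of 6 numbers: dx, dy, dz in m, then a rotation vector rx, ry, rz in rad; each row is the pose to reach, as a shift and turn from the pose commanded when the command began, along the tool's axes at that moment; what a row does not reach only later rows make up. A row lasts 1/8 s, in which the tool goes at most 0.0625 m and 0.188 rad, less where a joint would pass 70% of its speed; a pose out of reach is approached as far as the arm can. OPENING is the opening from 0.0 (shut) to 1.0 (fully open), set as the command begins (- or left out keeps the last). The fingers move at their own pace and stop on an object; FORCE is the grip in N (left out, the last holds). Time passes only in rows, so rows that do not move let the fingers close. It prints the time, the measured TCP pose, the force, the opening and the grip force at its end.
- ctrl.state(): the state, without advancing time (a new reading comes with each control period).
- ctrl.read_camera(name): name is "scene" or "top" or "wrist"; returns a dict with "frame" (420x560x3 uint8, red, green, blue), "intrinsics" (3x3 intrinsics, pixels), "R" (3x3) and "t" (3): a world point X has camera coordinates R X + t; the wrist camera has in their place "mount" (4x4, takes a point from camera to tool coordinates, whose origin is the TCP and whose axes are the flange's). Camera axes: x right, y down, z forward; pixel columns grow to the right and rows downward; lengths in m; the calibration is good to about 2 mm. A picture is of the moment at which its call begins: read the wrist's pose just before it. There is no depth.
- ctrl.job_done(): hands the job in; it is judged then, once.
The state is a dict: "t": time; "qpos": joint angles; "qvel": joint speeds; "effort": joint torques, N m; "tool_pos": TCP position; "eef_rot": TCP orientation; "wrist_force": force on the tool from outside, world axes, zero at the start; "wrist_torque": the same for the moment, N m; "gripper_width": opening from 0.0 (shut) to 1.0 (fully open); "grasp_force": force on a finger pad.
Only numpy, scipy, OpenCV 4.12 (cv2) and the standard library are available. Lean on these libraries where they do the work, as an engineer would, in place of code of your own. Each camera call takes 0.05 s, during which the arm holds its last target. There are 200 camera calls.

## Working session

There is one attempt and no reset: what is moved stays moved. The work goes in short steps, Python scripts to look and compute and a shell command to move; the robot and the scene stay as the last step left them, time stands still between calls to the robot, and variables do not carry over. Pictures are saved under pics/ and viewed, at most 14 in all, crops included, and the job is handed in when it is done.

```bash
ls; mkdir -p pics
python3 - <<'E'
from rig import ctrl
import cv2, numpy as np
s=ctrl.state(); print(s)
for n in ["scene","top","wrist"]:
    c=ctrl.read_camera(n); cv2.imwrite(f"pics/{n}0.png",c["frame"][:,:,::-1])
    print(n,{k:np.round(v,4).tolist() for k,v in c.items() if k!="frame"})
E
```

```text
drive.py
pics
rig.py
{'t': 0.0, 'qpos': array([-0.94683344,  0.50186436, -0.42678723,  1.55150916,  0.22078715,
        1.13828594, -0.21030629]), 'qvel': array([ 7.09632572e-05, -9.89583558e-04,  1.51962906e-03, -1.42798407e-03,
        1.45527898e-03, -6.94645677e-04,  4.29250887e-04]), 'effort': array([ 9.44120657e-04, -5.69536221e+01, -5.81611231e+00, -2.80929744e+01,
        1.05535696e-02,  1.20590537e-02,  5.78343133e-06]), 'tool_pos': array([0.22922377, 0.60746564, 0.23022403]), 'eef_rot': array([-5.63459021e-01, -3.09020596e+00,  3.08400367e-03]), 'wrist_force': array([-1.0717003 , -0.34799693,  0.60439888]), 'wrist_torque': array([ 0.04561153,  0.04078198, -0.05447914]), 'grasp_force': 0.0, 'gripper_width': 0.9963793957924056}
scene {'intrinsics': [[441.4279, 0.0, 280.9246], [0.0, 441.4279, 216.1289], [0.0, 0.0, 1.0]], 'R': [[-0.8869, 0.4619, 0.0062], [0.3308, 0.6445, -0.6893], [-0.3224, -0.6093, -0.7245]], 't': [0.5804, -0.0986, 1.3206]}
top {'intrinsics': [[442.9987, 0.0, 281.9928], [0.0, 442.9987, 205.5264], [0.0, 0.0, 1.0]], 'R': [[-0.0108, -0.9998, 0.0171], [-0.9859, 0.0078, -0.167], [0.1668, -0.0187, -0.9858]], 't': [-0.0679, 0.6313, 1.3189]}
wrist {'intrinsics': [[348.5779, 0.0, 280.5931], [0.0, 348.5779, 208.1617], [0.0, 0.0, 1.0]], 'mount': [[0.0006, -0.9646, -0.2638, 0.067], [1.0, 0.0007, -0.0003, -0.0005], [0.0005, -0.2638, 0.9646, -0.1426], [0.0, 0.0, 0.0, 1.0]]}
```

View pics/scene0.png

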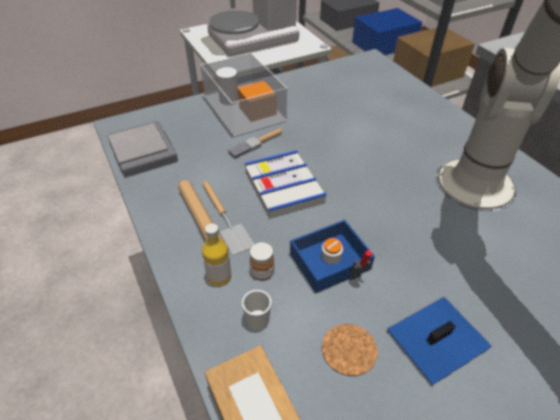

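View pics/top0.png

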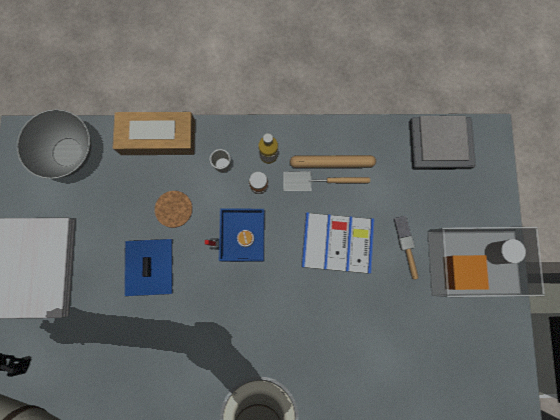

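The scene shows the case with the timer in it at about (332,250), the board with red and yellow combs at about (285,180), the trivet at (350,348) and the lid at (440,337). In the top view they are at case (243,236), timer (245,238), trivet (173,209), lid (148,267), board (338,243). The red comb lies in the middle lane and the yellow one in the right (-y) lane. The clamp is at (211,243).

```bash
cat > h.py <<'E'
import cv2, numpy as np
from scipy.spatial.transform import Rotation as Ro
from rig import ctrl
def cam(n, save=None):
    s=ctrl.state(); c=ctrl.read_camera(n); c["hsv"]=cv2.cvtColor(c["frame"],cv2.COLOR_RGB2HSV)
    if n=="wrist":
        T=np.eye(4); T[:3,:3]=Ro.from_rotvec(s["eef_rot"]).as_matrix(); T[:3,3]=s["tool_pos"]
        M=T@c["mount"]; c["R"]=M[:3,:3].T; c["t"]=-M[:3,:3].T@M[:3,3]
    if save: cv2.imwrite(f"pics/{save}.png",c["frame"][:,:,::-1])
    return c
def ray(c,p):
    d=c["R"].T@np.linalg.inv(c["intrinsics"])@np.array([p[0],p[1],1.])
    return -c["R"].T@c["t"], d/np.linalg.norm(d)
def onz(c,p,z):
    o,d=ray(c,p); return o+d*(z-o[2])/d[2]
def tri(*cp):
    A=np.zeros((3,3));b=np.zeros(3);rs=[ray(c,p) for c,p in cp]
    for o,d in rs:
        P=np.eye(3)-np.outer(d,d);A+=P;b+=P@o
    X=np.linalg.solve(A,b); return X,[np.linalg.norm(np.cross(X-o,d)) for o,d in rs]
def proj(c,X):
    v=c["intrinsics"]@(c["R"]@np.asarray(X,float)+c["t"]); return v[:2]/v[2]
def blobs(c,lo,hi,amin=15,roi=None):
    m=cv2.inRange(c["hsv"],np.array(lo),np.array(hi))
    if roi:
        k=np.zeros_like(m);x0,y0,x1,y1=roi;k[y0:y1,x0:x1]=255;m&=k
    cs,_=cv2.findContours(m,cv2.RETR_EXTERNAL,cv2.CHAIN_APPROX_NONE)
    cs=[q for q in cs if cv2.contourArea(q)>=amin]
    return sorted(cs,key=cv2.contourArea,reverse=True)
def cen(q):
    m=cv2.moments(q); return np.array([m["m10"]/m["m00"],m["m01"]/m["m00"]])
def corners(q): return cv2.boxPoints(cv2.minAreaRect(q))
def totool(d,s=None):
    s=s or ctrl.state(); return Ro.from_rotvec(s["eef_rot"]).as_matrix().T@np.asarray(d,float)
E
python3 - <<'E'
from h import *
np.set_printoptions(precision=4,suppress=True)
T=cam("top");S=cam("scene")
for name,lo,hi in [("blue",(105,150,40),(125,255,255)),("orange",(3,140,120),(18,255,255)),("red",(170,150,80),(180,255,255)),("red0",(0,180,100),(3,255,255)),("yel",(22,140,120),(35,255,255)),("black",(0,0,0),(180,255,25))]:
    for n,c in (("T",T),("S",S)):
        for q in blobs(c,lo,hi,10)[:7]:
            p=cen(q); print(name,n,p.round(1),cv2.contourArea(q),"z0",onz(c,p,0)[:2],corners(q).round(0).astype(int).tolist())
E
```

```text
blue T [148.2 267.3] 2406.0 z0 [0.447  0.3464] [[125, 239], [171, 239], [171, 295], [125, 295]]
blue T [241.7 236.3] 1990.0 z0 [0.5415 0.0543] [[219, 209], [263, 209], [263, 260], [219, 260]]
blue T [304.8 239.6] 54.5 z0 [ 0.5291 -0.1462] [[302, 266], [306, 213], [308, 213], [304, 266]]
blue T [370.6 243.5] 50.0 z0 [ 0.5148 -0.356 ] [[368, 272], [371, 219], [373, 219], [370, 272]]
blue T [348.7 242.5] 37.0 z0 [ 0.5187 -0.286 ] [[346, 270], [350, 217], [351, 217], [348, 270]]
blue T [326.9 241.1] 30.5 z0 [ 0.5236 -0.2164] [[324, 268], [328, 215], [330, 215], [326, 268]]
blue S [438.4 339.5] 4378.0 z0 [0.4446 0.3443] [[388, 329], [442, 286], [489, 346], [436, 389]]
blue S [383.6  28.5] 1720.0 z0 [-0.4043 -0.9961] [[351, 17], [417, 5], [424, 46], [358, 58]]
blue S [331.  259.4] 1542.5 z0 [0.5363 0.0477] [[291, 241], [350, 214], [373, 265], [315, 292]]
orange T [470.2 272. ] 1050.0 z0 [ 0.4216 -0.6681] [[453, 256], [487, 254], [488, 288], [454, 290]]
orange T [248.1 234.3] 21.0 z0 [0.5477 0.0341] [[245, 231], [249, 230], [252, 239], [247, 240]]
orange T [240.8 236.5] 19.5 z0 [0.5411 0.05
[... 584 characters left out ...]
236], [354, 229], [367, 230], [367, 237]]
yel S [214.6 250.2] 357.0 z0 [ 0.787 -0.115] [[201, 242], [225, 238], [228, 258], [205, 262]]
yel S [264.1 166.6] 46.5 z0 [ 0.5279 -0.3558] [[259, 163], [264, 161], [269, 170], [264, 173]]
black T [555.8 346.5] 423.5 z0 [ 0.1917 -0.9156] [[549, 317], [559, 317], [559, 401], [549, 401]]
black T [ 14.5 363.8] 343.5 z0 [0.1633 0.7351] [[-3, 373], [0, 354], [30, 358], [27, 378]]
black T [ 26.  407.3] 20.0 z0 [0.0395 0.6903] [[17, 408], [37, 403], [38, 407], [18, 412]]
black T [148.7 266.5] 11.0 z0 [0.4494 0.3448] [[148, 258], [150, 258], [150, 275], [148, 275]]
black S [432.  339.5] 13.0 z0 [0.457  0.3379] [[428, 339], [432, 336], [436, 340], [432, 343]]
```

Run:
```python
import cv2
a=cv2.imread("pics/top0.png")[190:310,190:390]
cv2.imwrite("pics/topcrop.png",cv2.resize(a,(800,480),interpolation=cv2.INTER_CUBIC))
```

```text
(no output)
```

View pics/topcrop.png

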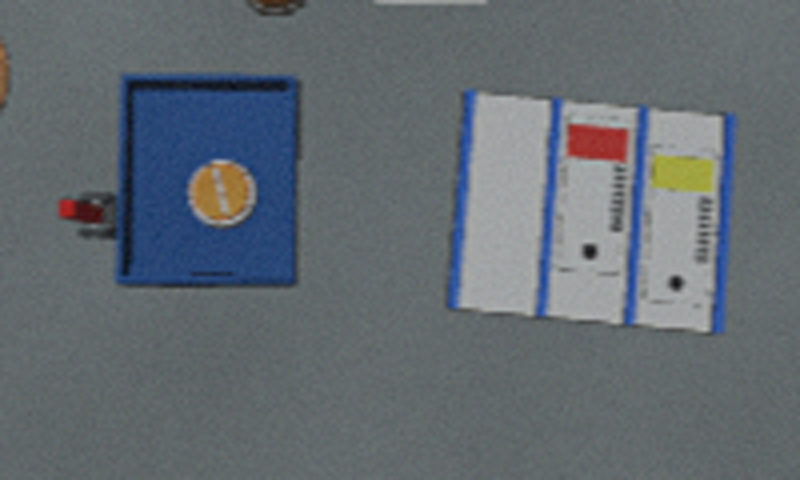

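The crop shows the case floor bare apart from the timer at (222,192). The +y lane is empty. The red band is at (598,143) and the yellow at (682,173), both near the far (+x) ends, so green is absent. I'll triangulate the key points next.

Run:
```python
from h import *
np.set_printoptions(precision=4,suppress=True)
T=cam("top");S=cam("scene")
print("tool axes\n",Ro.from_rotvec(ctrl.state()["eef_rot"]).as_matrix())
def dial(c,roi):
    q=np.vstack(blobs(c,(0,60,110),(22,255,255),4,roi)); (p,r)=cv2.minEnclosingCircle(q); return np.array(p),r
a,b=dial(T,(228,222,262,254)),dial(S,(315,230,350,262)); print("dial",a,b,tri((T,a[0]),(S,b[0])))
def one(c,lo,hi,roi): return cen(blobs(c,lo,hi,5,roi)[0])
Y=((22,110,100),(36,255,255))
print("yellow",tri((T,one(T,*Y,(340,220,375,245))),(S,one(S,*Y,(250,155,280,180)))))
def red(c,roi):
    m=cv2.inRange(c["hsv"],(0,130,70),(6,255,255))|cv2.inRange(c["hsv"],(170,130,70),(180,255,255));x0,y0,x1,y1=roi
    M=cv2.moments(m[y0:y1,x0:x1],True);return np.array([M["m10"]/M["m00"]+x0,M["m01"]/M["m00"]+y0])
print("red",tri((T,red(T,(325,215,352,240))),(S,red(S,(255,172,280,195)))))
tq=[blobs(c,(3,60,60),(20,255,255),200,r)[0] for c,r in((T,(150,185,198,232)),(S,(318,320,382,378)))]
e=[cv2.fitEllipse(q)[0] for q in tq];print("trivet",tri((T,e[0]),(S,e[1])))
qT=blobs(T,(105,150,40),(125,255,255))[0];qS=blobs(S,(105,150,40),(125,255,255))[0]
for z in(.014,):print("lid corners",[onz(T,p,z)[:2] for p in corners(qT)],[onz(S,p,z)[:2] for p in corners(qS)])
qc=blobs(T,(105,100,20),(125,255,255),500,(200,200,275,270))[0];print("case top",[onz(T,p,.055)[:2] for p in corners(qc)])
print("ribs",[onz(T,p,.038)[:2] for p in [(307,213),(304.5,266),(372,219),(369,272)]])
```

```text
tool axes
 [[-0.9356  0.353  -0.0002]
 [ 0.353   0.9356 -0.0004]
 [ 0.0001 -0.0004 -1.    ]]
dial (array([244.9032, 237.379 ]), 7.0910797119140625) (array([332.5, 245. ]), 9.013978004455566) (array([0.5331, 0.0412, 0.0481]), [np.float64(0.0003227143955620658), np.float64(0.00032271439556202556)])
yellow (array([ 0.5454, -0.317 ,  0.0355]), [np.float64(0.00043417202412931555), np.float64(0.00043417202412946343)])
red (array([ 0.57  , -0.2507,  0.0349]), [np.float64(8.394954867436305e-06), np.float64(8.39495486721222e-06)])
trivet (array([0.6318, 0.2743, 0.0011]), [np.float64(0.00011401013760566036), np.float64(0.00011401013760570466)])
lid corners [array([0.535, 0.418]), array([0.5337, 0.2746]), array([0.3614, 0.2693]), array([0.363 , 0.4097])] [array([0.5343, 0.2791]), array([0.3516, 0.246 ]), array([0.3655, 0.4099]), array([0.5303, 0.4287])]
case top [array([0.6242, 0.1206]), array([ 0.6232, -0.015 ]), array([ 0.4635, -0.0145]), array([0.4648, 0.1186])]
ribs [array([ 0.609 , -0.1521]), array([ 0.4447, -0.1411]), array([ 0.5883, -0.3554]), array([ 0.4245, -0.3388])]
```

```bash
python3 drive.py '-0.043 -0.043 -0.02 0 0 -0.072; -0.086 -0.086 -0.04 0 0 -0.144; -0.129 -0.129 -0.06 0 0 -0.216; -0.172 -0.172 -0.08 0 0 -0.289; -0.215 -0.215 -0.1 0 0 -0.361' 0.85
```

```text
t: 0.98
tool_pos: [0.3524, 0.3358, 0.3298]
eef_rot: [-0.004, 3.141, 0.001]
wrist_force: [1.4, -0.2, -0.4]
gripper_width: 0.848
grasp_force: 0.0
```

```bash
python3 drive.py '-0.02 -0.057 0 0 0 0; -0.04 -0.114 0 0 0 0; -0.06 -0.17 0 0 0 0; -0.08 -0.23 0 0 0 0; -0.1 -0.286 0 0 0 0' && python3 drive.py '0 0 0 0 0 0;0 0 0 0 0 0' && python3 -c "
from h import *
cam('wrist','w1')"
```

```text
t: 1.6
tool_pos: [0.4522, 0.0497, 0.3294]
eef_rot: [-0.0, 3.14, 0.0]
wrist_force: [1.3, 0.0, 0.2]
gripper_width: 0.853
grasp_force: 0.0
t: 1.85
tool_pos: [0.4516, 0.0522, 0.3289]
eef_rot: [-0.0, -3.141, -0.001]
wrist_force: [-0.6, 1.1, -0.1]
gripper_width: 0.847
grasp_force: 0.0
```

View pics/w1.png

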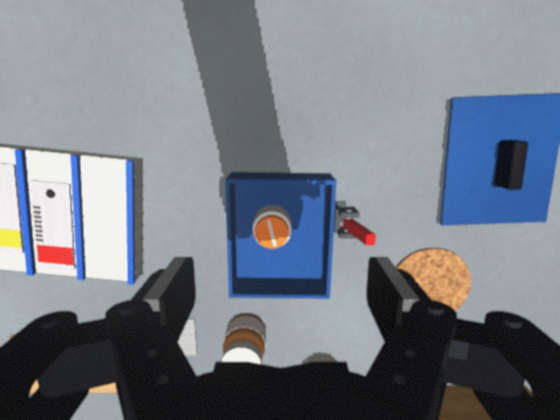

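The wrist view shows the case with rim corners at about (228,174)-(335,298), the timer dial at (271,231), the trivet at (435,285), the lid at (500,158) and the board's left part. Image right is +y and down is +x.

Run:
```python
from h import *
np.set_printoptions(precision=4,suppress=True)
W=cam("wrist");T=cam("top");S=cam("scene")
def dial(c,roi):
    q=np.vstack(blobs(c,(0,90,110),(22,255,255),4,roi)); (p,r)=cv2.minEnclosingCircle(q); return np.array(p),r
w=dial(W,(245,205,300,255));a=dial(T,(228,222,262,254))
print("dial",w,onz(W,w[0],.05),tri((W,w[0]),(T,a[0])))
q=blobs(W,(105,100,20),(125,255,255),500,(215,165,345,310))[0]
print("case w",corners(q).round(1).tolist(),[onz(W,p,.055)[:2] for p in corners(q)])
qc=blobs(T,(105,100,20),(125,255,255),500,(200,200,275,270))[0]
pw=sorted(map(tuple,corners(q)),key=lambda p:p[0]+p[1]); pt=sorted(map(tuple,corners(qc)),key=lambda p:-p[0]-p[1])
for i in(0,3):print("case corner",tri((W,pw[i]),(T,pt[i])))
t=blobs(W,(3,60,60),(20,255,255),200,(395,240,480,330))[0];e=cv2.minEnclosingCircle(t);e2=cv2.fitEllipse(t)
tt=blobs(T,(3,60,60),(20,255,255),200,(150,185,198,232))[0]
print("trivet",e,e2,onz(W,e2[0],.006),tri((W,e2[0]),(T,cv2.fitEllipse(tt)[0])))
l=blobs(W,(105,150,40),(125,255,255),500,(430,80,560,235))[0]
print("lid",corners(l).tolist(),[onz(W,p,.014)[:2] for p in corners(l)])
```

```text
dial (array([270.5909, 231.5   ]), 16.778305053710938) [0.5304 0.04   0.05  ] (array([0.5355, 0.0404, 0.0362]), [np.float64(0.0008363209593805606), np.float64(0.0008363209593805774)])
case w [[223.39999389648438, 296.8999938964844], [225.10000610351562, 172.60000610351562], [335.3999938964844, 174.0], [333.79998779296875, 298.3999938964844]] [array([ 0.6207, -0.0231]), array([ 0.4538, -0.0143]), array([0.4552, 0.1188]), array([0.6226, 0.1239])]
case corner (array([ 0.4613, -0.016 ,  0.0304]), [np.float64(0.0040224943128324584), np.float64(0.004022494312832551)])
case corner (array([0.6243, 0.1211, 0.0523]), [np.float64(0.003245521853970572), np.float64(0.003245521853970592)])
trivet ((431.4332275390625, 280.2082824707031), 38.17587661743164) ((438.0343933105469, 275.3726501464844), (49.753238677978516, 76.1016845703125), 122.55396270751953) [0.6127 0.2831 0.006 ] (array([ 0.6284,  0.2854, -0.0144]), [np.float64(0.009620601197847007), np.float64(0.009620601197846914)])
lid [[441.0, 95.0], [559.0, 95.0], [559.0, 224.0], [441.0, 224.0]] [array([0.3621, 0.2529]), array([0.3618, 0.4003]), array([0.5309, 0.4364]), array([0.5313, 0.2738])]
```

Run:
```python
from h import *
np.set_printoptions(precision=4,suppress=True)
s=ctrl.state();print(s["qpos"],s["tool_pos"])
T=cam("top");tt=blobs(T,(3,60,60),(20,255,255),200,(150,185,198,232))[0];print(onz(T,cv2.fitEllipse(tt)[0],.006),onz(T,cv2.minEnclosingCircle(tt)[0],.006))
```

```text
[-0.0653  0.0281 -0.1132  1.8984  0.0032  1.2152  1.3944] [0.4515 0.0532 0.329 ]
[0.6311 0.273  0.006 ] [0.6311 0.2726 0.006 ]
```

```bash
python3 drive.py '-0.02 -0.003 0.02 0 0 -0.185; -0.04 -0.006 0.04 0 0 -0.37; -0.06 -0.009 0.06 0 0 -0.555; -0.08 -0.012 0.08 0 0 -0.74; -0.08 -0.012 0.1 0 0 -0.925' && python3 drive.py '0 0 0.02 0 0 -0.185; 0 0 0.04 0 0 -0.37; 0 0 0.06 0 0 -0.555; 0 0 0.1 0 0 -0.646; 0 0 0.1 0 0 -0.646' && python3 -c "
from h import *
s=ctrl.state();print(s['qpos'],s['tool_pos'],Ro.from_rotvec(s['eef_rot']).as_matrix())
W=cam('wrist','w2')"
```

```text
t: 2.72
tool_pos: [0.533, 0.0404, 0.2281]
eef_rot: [-1.412, 2.806, 0.0]
wrist_force: [-0.8, -0.1, -0.7]
gripper_width: 0.851
grasp_force: 0.0
t: 3.35
tool_pos: [0.5286, 0.0396, 0.1252]
eef_rot: [2.217, -2.221, -0.015]
wrist_force: [-0.6, 0.7, 0.4]
gripper_width: 0.85
grasp_force: 0.0
[ 0.57803208  0.56288593 -0.89537634  1.92372166  0.53984355  0.9257358
  2.55639874] [0.52857179 0.03959746 0.12520372] [[-0.00140368 -0.99995756 -0.00910557]
 [-0.99998982  0.00136456  0.00430142]
 [-0.00428881  0.00911152 -0.99994929]]
```

View pics/w2.png

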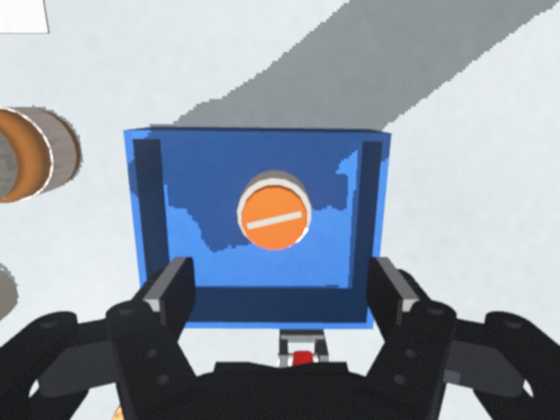

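The wrist view shows the timer dial at (274,216), standing upright in the case, with the clamp's hinge at the bottom (302,345). Joint 7 is near its limit, so I'll turn back to 45° for the grasp.

```bash
python3 - <<'E'
from h import *
np.set_printoptions(precision=4,suppress=True)
W=cam("wrist");T=cam("top");s=ctrl.state()
def dial(c,roi):
    q=np.vstack(blobs(c,(0,90,110),(22,255,255),4,roi)); (p,r)=cv2.minEnclosingCircle(q); return np.array(p),r
w=dial(W,(230,170,320,255));a=dial(T,(228,222,262,254));S=cam("scene");b=dial(S,(315,230,350,262))
print(s["tool_pos"],w,onz(W,w[0],.05),tri((W,w[0]),(S,b[0])))
E
python3 drive.py '0 0 0 0 0 0.185; 0 0 0 0 0 0.37; 0 0 0 0 0 0.555; 0 0 0 0 0 0.74; 0 0 0 0 0 0.785'; python3 drive.py '0 0 0 0 0 0; 0 0 0 0 0 0'
python3 -c "
from h import *
s=ctrl.state();print(s['qpos'],Ro.from_rotvec(s['eef_rot']).as_matrix(),totool([.533-s['tool_pos'][0],.041-s['tool_pos'][1],0]))"
```

```text
t: 4.12
tool_pos: [0.5337, 0.0405, 0.1325]
eef_rot: [-1.197, 2.9, -0.007]
wrist_force: [0.0, -0.5, 0.2]
gripper_width: 0.852
grasp_force: 0.0
t: 4.38
tool_pos: [0.5327, 0.0402, 0.1307]
eef_rot: [-1.204, 2.899, -0.004]
wrist_force: [-0.6, -0.3, -0.9]
gripper_width: 0.852
grasp_force: 0.0
[ 0.44338341  0.48629083 -0.7123096   1.92410834  0.41113435  0.87703859
  1.87870647] [[-0.70557571 -0.7086277   0.0031131 ]
 [-0.70863339  0.70557569 -0.0012939 ]
 [-0.00127963 -0.00311899 -0.99999432]] [-7.74516394e-04  3.92000564e-04 -2.31553326e-07]Traceback (most recent call last):
  File "<stdin>", line 6, in <module>
  File "<stdin>", line 5, in dial
    return _nx.concatenate(arrs, 0, dtype=dtype, casting=casting)
           ~~~~~~~~~~~~~~~^^^^^^^^^^^^^^^^^^^^^^^^^^^^^^^^^^^^^^^
ValueError: need at least one array to concatenate
```

Run:
```python
from h import *
np.set_printoptions(precision=4,suppress=True)
W=cam("wrist","w3");s=ctrl.state()
q=[b for b in blobs(W,(0,90,110),(22,255,255),300)]
for b in q: p,r=cv2.minEnclosingCircle(b); X=onz(W,p,.05); print(p,r,X,s["tool_pos"],totool(X-s["tool_pos"]))
```

```text
(281.71875, 214.28125) 32.2195930480957 [0.5309 0.0392 0.05  ] [0.5324 0.04   0.1302] [0.0018 0.0007 0.0802]
(74.06666564941406, 313.0) 30.083393096923828 [ 0.6904 -0.014   0.05  ] [0.5324 0.04   0.1302] [-0.0731 -0.1498  0.0806]
```

```bash
python3 drive.py '0.001 0.001 0.03 0 0 0; 0.001 0.001 0.06 0 0 0; 0.001 0.001 0.09 0 0 0; 0.001 0.001 0.11 0 0 0; 0.001 0.001 0.12 0 0 0' && python3 drive.py '0 0 0 0 0 0;0 0 0 0 0 0;0 0 0 0 0 0;0 0 0 0 0 0;0 0 0 0 0 0' 0 40 && python3 drive.py '0 0 -0.03 0 0 0; 0 0 -0.06 0 0 0;0 0 -0.09 0 0 0; 0 0 -0.11 0 0 0; 0 0 -0.12 0 0 0' && python3 -c "
from h import *
W=cam('wrist','w4');s=ctrl.state();print(s['tool_pos'],s['qpos'],s['grasp_force'],totool([.631-s['tool_pos'][0],.273-s['tool_pos'][1],0]))"
```

```text
t: 5.05
tool_pos: [0.53, 0.0397, 0.008]
eef_rot: [1.203, -2.901, -0.001]
wrist_force: [-0.6, -0.3, 1.0]
gripper_width: 0.851
grasp_force: 0.0
t: 5.68
tool_pos: [0.5307, 0.0396, 0.0094]
eef_rot: [-1.203, 2.902, -0.001]
wrist_force: [-0.7, 0.7, 2.9]
gripper_width: 0.596
grasp_force: 41.9
t: 6.3
tool_pos: [0.5307, 0.0396, 0.1299]
eef_rot: [-1.203, 2.901, -0.001]
wrist_force: [-0.4, -0.8, -1.0]
gripper_width: 0.594
grasp_force: 42.2
[0.53113491 0.03968307 0.13046944] [ 0.45058382  0.48657357 -0.71920313  1.92697644  0.4129347   0.87743913
  1.87633718] 42.23121643066406 [-2.35662217e-01  9.41972851e-02  1.29253353e-04]
```

View pics/w4.png

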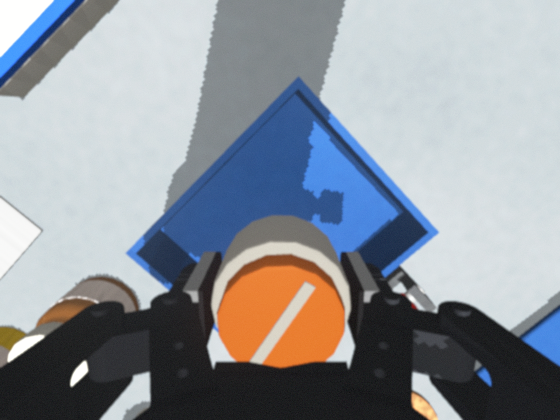

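The timer is held upright (dial at (282,310)) and the case floor beneath is bare. Next I'll carry it to the trivet and look again before setting it down.

```bash
python3 drive.py '-0.03 0.012 -0.04 0 0 0; -0.08 0.032 -0.06 0 0 0; -0.13 0.052 -0.06 0 0 0; -0.185 0.074 -0.05 0 0 0; -0.236 0.094 -0.03 0 0 0' && python3 drive.py '0 0 0 0 0 0; 0 0 0 0 0 0'
python3 - <<'E'
from h import *
np.set_printoptions(precision=4,suppress=True)
W=cam("wrist","w5");s=ctrl.state();print(s["tool_pos"],s["qpos"])
for b in blobs(W,(3,60,60),(20,255,255),800): print(cen(b),cv2.contourArea(b),cv2.boundingRect(b),onz(W,cen(b),.006))
E
```

```text
t: 6.98
tool_pos: [0.6315, 0.2749, 0.1581]
eef_rot: [-1.203, 2.902, -0.0]
wrist_force: [0.5, -0.0, -0.6]
gripper_width: 0.593
grasp_force: 42.3
t: 7.22
tool_pos: [0.6297, 0.2728, 0.157]
eef_rot: [1.204, -2.899, 0.001]
wrist_force: [0.7, 0.3, -1.8]
gripper_width: 0.6
grasp_force: 42.3
[0.6304 0.2718 0.1578] [ 0.0071  0.7053 -0.6953  1.5035  0.4825  1.1112  1.5682]
[278.8982 179.4383] 11568.5 (211, 124, 138, 116) [0.6214 0.2627 0.006 ]
[280.4557 311.7686] 10489.0 (217, 254, 128, 115) [0.7103 0.3538 0.006 ]
[ 78.3876 309.0229] 1158.0 (21, 282, 114, 72) [0.8438 0.2168 0.006 ]
```

View pics/w5.png

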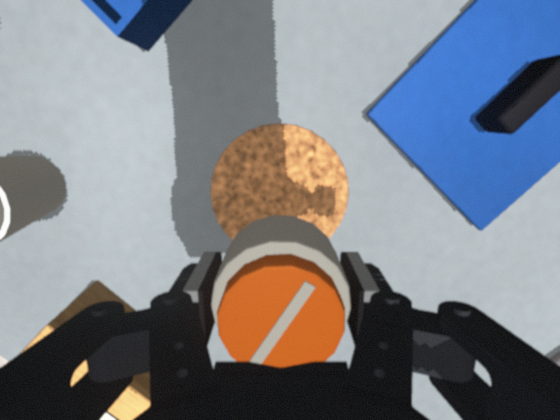

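The trivet is centred at about (280,193), right under the held timer, at roughly (0.630, 0.271). Now lowering, releasing and rising.

```bash
python3 drive.py '0 0 0.05 0 0 0; 0 0 0.09 0 0 0; 0 0 0.125 0 0 0; 0 0 0.14 0 0 0; 0 0 0.145 0 0 0' && python3 drive.py '0 0 0 0 0 0;0 0 0 0 0 0;0 0 0 0 0 0' 0.85 && python3 drive.py '0 0 -0.03 0 0 0; 0 0 -0.06 0 0 0;0 0 -0.11 0 0 0; 0 0 -0.16 0 0 0; 0 0 -0.2 0 0 0'
```

```text
t: 7.9
tool_pos: [0.631, 0.2719, 0.0139]
eef_rot: [1.201, -2.903, 0.001]
wrist_force: [0.1, 0.0, -0.7]
gripper_width: 0.595
grasp_force: 42.3
t: 8.28
tool_pos: [0.6314, 0.2736, 0.0153]
eef_rot: [-1.203, 2.9, 0.0]
wrist_force: [-0.1, 0.0, 0.7]
gripper_width: 0.85
grasp_force: 0.0
t: 8.9
tool_pos: [0.631, 0.2737, 0.2171]
eef_rot: [-1.203, 2.899, -0.0]
wrist_force: [0.6, 0.3, -0.6]
gripper_width: 0.848
grasp_force: 0.0
```

```bash
python3 drive.py '0.052 -0.022 -0.03 0 0 0.175; 0.104 -0.044 -0.05 0 0 0.35; 0.156 -0.066 -0.07 0 0 0.525; 0.208 -0.088 -0.09 0 0 0.7; 0.26 -0.11 -0.11 0 0 0.875' && python3 drive.py '0.016 -0.054 0 0 0 0; 0.032 -0.108 0 0 0 0; 0.05 -0.162 0 0 0 0; 0.065 -0.216 0 0 0 0;0.081 -0.27 0 0 0 0' 0 &&  python3 drive.py '0 0 0 0 0 0; 0 0 0 0 0 0;0 0 0 0 0 0'
python3 - <<'E'
from h import *
np.set_printoptions(precision=4,suppress=True)
W=cam("wrist","w6");s=ctrl.state();print(s["tool_pos"],s["qpos"])
T=cam("top")
for b in blobs(T,(0,90,110),(22,255,255),20,(150,180,200,235)): print("timer/trivet",cen(b),cv2.contourArea(b))
for q in blobs(W,(105,140,60),(125,255,255),150): print(cen(q),cv2.contourArea(q),corners(q).round(1).tolist(),[onz(W,p,.038)[:2] for p in corners(q)])
for n,lo,hi in(("y",(22,140,100),(36,255,255)),("r",(0,150,80),(5,255,255)),("r",(172,150,80),(180,255,255))):
    for q in blobs(W,lo,hi,100): print(n,cen(q),cv2.contourArea(q),[onz(W,p,.034)[:2] for p in corners(q)])
E
```

```text
t: 9.52
tool_pos: [0.5239, 0.01, 0.3253]
eef_rot: [0.148, 3.137, -0.001]
wrist_force: [0.7, -2.1, -0.2]
gripper_width: 0.853
grasp_force: 0.0
t: 10.15
tool_pos: [0.4195, -0.2517, 0.3249]
eef_rot: [0.138, 3.137, -0.002]
wrist_force: [0.8, -0.1, -0.3]
gripper_width: 0.001
grasp_force: 0.0
t: 10.52
tool_pos: [0.421, -0.2487, 0.3242]
eef_rot: [0.135, 3.138, 0.0]
wrist_force: [0.3, -0.3, 0.0]
gripper_width: -0.007
grasp_force: 0.0
[ 0.4209 -0.2488  0.3241] [ 0.8394  0.1115 -0.3895  1.8267  0.0449  1.2116  1.9213]
timer/trivet [172.8098 208.6101] 993.5
[510.0709 239.8595] 9575.0 [[466.0, 175.0], [559.0, 175.0], [559.0, 304.0], [466.0, 304.0]] [array([ 0.448 , -0.0203]), array([0.4578, 0.0948]), array([0.64  , 0.1173]), array([ 0.6292, -0.0104])]
[210.1645 235.    ] 539.0 [[204.89999389648438, 175.10000610351562], [210.6999969482422, 174.8000030517578], [215.8000030517578, 297.79998779296875], [210.0, 298.0]] [array([ 0.4205, -0.3436]), array([ 0.4208, -0.3364]), array([ 0.5904, -0.353 ]), array([ 0.5901, -0.3609])]
[366.0305 235.8658] 530.5 [[358.0, 294.8999938964844], [368.1000061035156, 177.6999969482422], [373.79998779296875, 178.1999969482422], [363.70001220703125, 295.3999938964844]] [array([ 0.6026, -0.1584]), array([ 0.441 , -0.1416]), array([ 0.4422, -0.1346]), array([ 0.604 , -0.1507])]
[314.5514 221.4709] 283.5 [[310.3999938964844, 265.8999938964844], [314.0, 176.8000030517578], [318.6000061035156, 177.0], [315.0, 266.0]] [array([ 0.554 , -0.2206]), array([ 0.4342, -0.2086]), array([ 0.4349, -0.203 ]), array([ 0.5548, -0.2146])]
[262.4542 217.7438] 240.0 [[261.0, 260.0], [261.0, 176.0], [264.0, 176.0], [264.0, 260.0]] [array([ 0.54  , -0.2856]), array([ 0.4276, -0.2743]), array([ 0.4279, -0.2706]), array([ 0.5403, -0.2816])]
y [235.3712 263.0608] 400.5 [array([ 0.5314, -0.3387]), array([ 0.535, -0.296]), array([ 0.5568, -0.2984]), array([ 0.5531, -0.3415])]
```

View pics/w6.png

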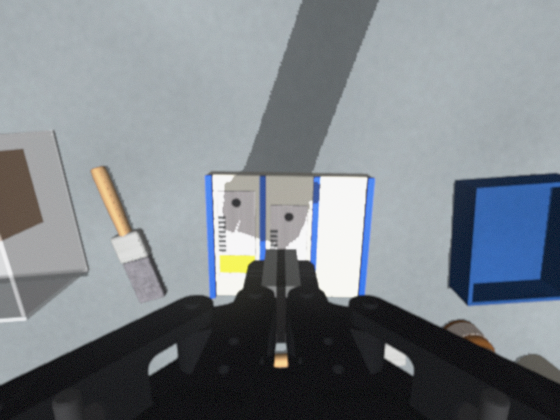

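The view shows the board with ribs at columns 210, 262, 315 and 366. The yellow comb's near end is at about (238,191) with its band at (235,263), and the red's near end is at about (290,206). The shut fingers hide the red band. Next is working out the pushes.

```bash
cat >> h.py <<'E'
BC=np.array([.515,-.247]);BY=-.101
BU=np.array([np.cos(BY),np.sin(BY)]);BV=np.array([-np.sin(BY),np.cos(BY)])
def tob(X): d=np.asarray(X)[:2]-BC; return np.array([d@BU,d@BV])
def fromb(b): return BC+b[0]*BU+b[1]*BV
def go(xy,z,yaw=None):
    s=ctrl.state();R=Ro.from_rotvec(s["eef_rot"]).as_matrix();p=s["tool_pos"]
    y=np.arctan2(-R[0,1],R[1,1]); print("at",p.round(4),"yaw",round(y,3),"move",(R.T@(np.array([*xy,z])-p)).round(4),"rz",None if yaw is None else round(y-yaw,3))
E
python3 - <<'E'
from h import *
np.set_printoptions(precision=4,suppress=True)
W=cam("wrist");T=cam("top")
def prof(c,a,b,z,n=90):  # grey profile along lane, board coords
    g=cv2.cvtColor(c["frame"],cv2.COLOR_RGB2GRAY).astype(np.float32)
    return g
print("wrist near ends y,r",tob(onz(W,(238,191),.034)),tob(onz(W,(290,206),.034)))
print("top far ends r,y",tob(onz(T,(339.5,217.3),.034)),tob(onz(T,(361.2,226.7),.034)))
print("top near ends r,y",tob(onz(T,(337,258),.034)),tob(onz(T,(359.3,265.3),.034)))
for n,X in(("red",(.570,-.2507)),("yel",(.5454,-.317))): print(n,tob(X))
go(fromb((.1,0)),.15,BY)
E
```

```text
wrist near ends y,r [-0.064  -0.0657] [-0.0453  0.0008]
top far ends r,y [0.0804 0.0009] [ 0.0571 -0.0689]
top near ends r,y [-0.0469 -0.0001] [-0.063  -0.0702]
red [0.0551 0.0019]
yel [ 0.0373 -0.0666]
at [ 0.4206 -0.2494  0.324 ] yaw -0.087 move [-0.1938  0.0092  0.174 ] rz 0.014
```

```bash
python3 drive.py '-0.05 0.002 0.03 0 0 0.014; -0.1 0.004 0.06 0 0 0.014; -0.15 0.006 0.1 0 0 0.014; -0.194 0.009 0.15 0 0 0.014; -0.194 0.009 0.174 0 0 0.014' && python3 drive.py '0 0 0.03 0 0 0; 0 0 0.06 0 0 0; 0 0 0.09 0 0 0; 0 0 0.09 0 0 0' && python3 -c "
from h import *
W=cam('wrist','w7')
go(fromb((.1,0)),.032,BY);cam('top');go(fromb((.1,0)),.032,BY);cam('top');go(fromb((.1,0)),.032,BY)"
```

```text
t: 11.35
tool_pos: [0.6159, -0.256, 0.146]
eef_rot: [-0.156, -3.136, -0.005]
wrist_force: [0.3, 0.6, 0.9]
gripper_width: 0.002
grasp_force: 0.0
t: 11.85
tool_pos: [0.612, -0.2573, 0.057]
eef_rot: [-0.16, -3.132, -0.003]
wrist_force: [0.5, 0.9, 0.3]
gripper_width: -0.001
grasp_force: 0.0
at [ 0.6135 -0.2578  0.0589] yaw -0.102 move [-0.001   0.0007  0.0269] rz -0.001
at [ 0.6147 -0.2582  0.0604] yaw -0.102 move [0.0003 0.0011 0.0284] rz -0.001
at [ 0.6153 -0.2586  0.0613] yaw -0.102 move [0.001  0.0014 0.0293] rz -0.001
```

View pics/w7.png

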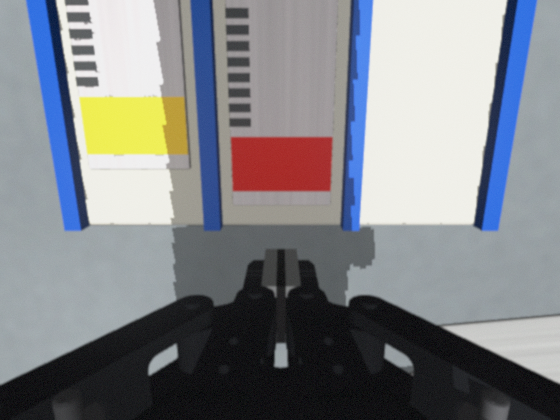

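The red comb's far end is at row 205 and the board's edge at row 225. The shut fingers stand centred in the lane (column 281), just off the far edge. Lowering to comb height.

```bash
python3 -c "
from h import *
W=cam('wrist')
print(tob(onz(W,(281,205.5),.034)),tob(onz(W,(281,226),.030)),tob(onz(W,(140,168.5),.034)),tob(onz(W,(282,165),.034)),tob(onz(W,(134,126),.034)))" && python3 drive.py '0 0 0.015 0 0 0; 0 0 0.029 0 0 0; 0 0 0.029 0 0 0;0 0 0.029 0 0 0' && python3 -c "
from h import *
for i in range(3): cam('top');go(fromb((.1,0)),.032,BY)"
```

```text
[ 0.07890587 -0.00163624] [ 0.09110099 -0.00164166] [ 0.06010363 -0.07070874] [ 0.05843101 -0.0011374 ] [ 0.03982186 -0.07136803]
t: 12.55
tool_pos: [0.6141, -0.2585, 0.0306]
eef_rot: [-0.161, -3.137, -0.0]
wrist_force: [1.2, 0.4, 0.9]
gripper_width: 0.001
grasp_force: 0.0
at [ 0.6144 -0.2585  0.031 ] yaw -0.103 move [ 0.      0.0015 -0.001 ] rz -0.002
at [ 0.6146 -0.2586  0.0312] yaw -0.103 move [ 0.0002  0.0015 -0.0008] rz -0.002
at [ 0.6146 -0.2587  0.0313] yaw -0.103 move [ 0.0002  0.0016 -0.0007] rz -0.002
```

```bash
python3 drive.py '0.01 0.001 0 0 0 0; 0.02 0.001 0 0 0 0; 0.03 0.001 0 0 0 0; 0.04 0.001 0 0 0 0; 0.05 0.001 0 0 0 0' && python3 drive.py '0.01 0 0 0 0 0; 0.02 0 0 0 0 0; 0.03 0 0 0 0 0; 0.033 0 0 0 0 0; 0.033 0 0 0 0 0'
python3 - <<'E'
from h import *
np.set_printoptions(precision=4,suppress=True)
T=cam("top","t2");S=cam("scene");W=cam("wrist","w8");go(fromb((.1,0)),.032,BY);print(tob(ctrl.state()["tool_pos"]))
a=cv2.imread("pics/t2.png")[195:315,280:400];b=cv2.imread("pics/w8.png")
cv2.imwrite("pics/c2.png",np.hstack([cv2.resize(a,(420,420)),cv2.resize(b,(380,420))]))
E
```

```text
t: 13.32
tool_pos: [0.5639, -0.2525, 0.0311]
eef_rot: [0.162, 3.137, -0.0]
wrist_force: [1.2, 0.1, 0.9]
gripper_width: -0.003
grasp_force: 0.4
t: 13.95
tool_pos: [0.5312, -0.2491, 0.0308]
eef_rot: [-0.162, -3.137, -0.0]
wrist_force: [0.8, 0.1, -1.1]
gripper_width: -0.001
grasp_force: 0.0
at [ 0.5318 -0.249   0.0308] yaw -0.103 move [-0.0831  0.0004 -0.0012] rz -0.002
[ 0.0169 -0.0003]
```

View pics/c2.png

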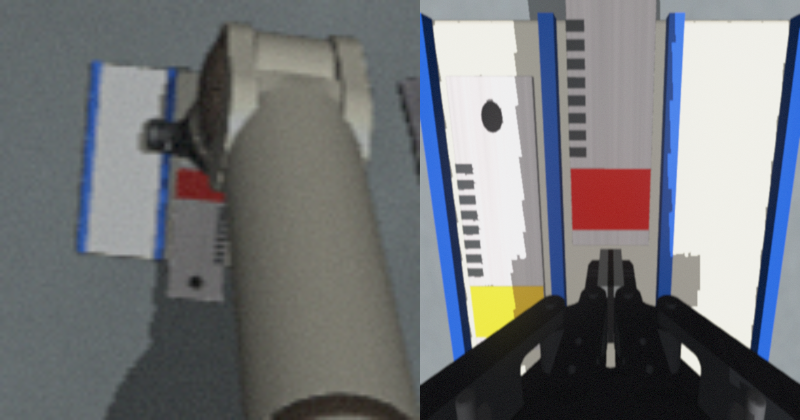

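The comb now hangs over the near edge by about 38 mm: in the left crop the board's edge is at y≈258 and the comb's end at y≈300. Next I lift, go over the overhang and measure.

```bash
python3 drive.py '-0.003 0 -0.04 0 0 0; 0 0 -0.1 0 0 0; 0.04 0 -0.13 0 0 0; 0.09 0 -0.13 0 0 0; 0.124 0 -0.13 0 0 0' 0.75 && python3 drive.py '0 0 0 0 0 0; 0 0 0 0 0 0; 0 0 0 0 0 0'
python3 - <<'E'
from h import *
W=cam("wrist","w9");go(fromb((-.107,0)),.01,BY);print(ctrl.state()["qpos"].round(2))
E
```

```text
t: 14.72
tool_pos: [0.4065, -0.2362, 0.1613]
eef_rot: [-0.162, -3.137, 0.001]
wrist_force: [-0.3, -0.1, 0.6]
gripper_width: 0.745
grasp_force: 0.0
t: 15.1
tool_pos: [0.4098, -0.2363, 0.161]
eef_rot: [0.16, 3.136, 0.0]
wrist_force: [0.3, -0.2, 0.0]
gripper_width: 0.751
grasp_force: 0.0
at [ 0.4096 -0.2362  0.1609] yaw -0.102 move [ 0.0011 -0.0002  0.1509] rz -0.001
[ 0.84  0.27 -0.43  2.05  0.15  0.85  1.8 ]
```

View pics/w9.png

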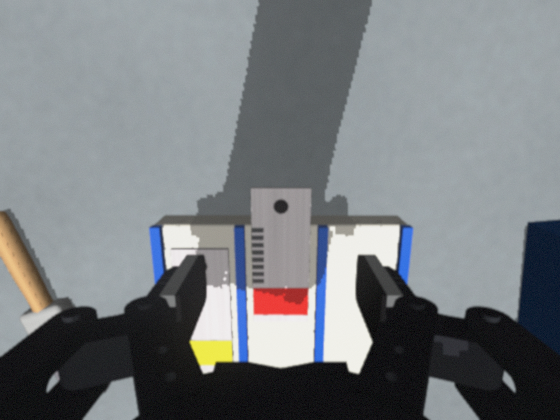

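The red comb's near end is at (281,188), its hole at (281,206) and the board's edge at row 226. The open fingers straddle columns 205 to 358.

Run:
```python
from h import *
np.set_printoptions(precision=4,suppress=True)
W=cam("wrist");s=ctrl.state();T=cam("top")
for p,z in(((281,188),.034),((281,206),.034),((281,226),.03),((197,248.5),.034)):X=onz(W,p,z);print(tob(X),X,totool(X-s["tool_pos"]))
g=cv2.cvtColor(T["frame"],cv2.COLOR_RGB2GRAY)
h=proj(T,onz(W,(281,206),.034)).round().astype(int);r=g[h[1]-5:h[1]+6,h[0]-5:h[0]+6].astype(float);m=np.clip(r.mean()-12-r,0,None)
if m.sum()>0:
    yy,xx=np.mgrid[-5:6,-5:6];p=h+np.array([(m*xx).sum(),(m*yy).sum()])/m.sum();print("hole",h,p,tri((W,(281,206)),(T,p)))
```

```text
[-0.1159 -0.    ] [ 0.3997 -0.2353  0.034 ] [ 0.0096 -0.0003  0.1268]
[-0.1012 -0.    ] [ 0.4144 -0.2368  0.034 ] [-0.0051 -0.0002  0.1268]
[-0.083 -0.   ] [ 0.4324 -0.2386  0.03  ] [-0.0232 -0.0002  0.1308]
[-0.0647 -0.0696] [ 0.4436 -0.3097  0.034 ] [-0.0415 -0.0697  0.1268]
hole [336 276] [334.414  276.1641] (array([ 0.4139, -0.2349,  0.0325]), [np.float64(0.0021714241831793353), np.float64(0.002171424183179313)])
```

```bash
python3 drive.py '-0.004 0 0.05 0 0 0; -0.004 0 0.1 0 0 0; -0.004 0 0.13 0 0 0; -0.004 0 0.145 0 0 0; -0.004 0 0.149 0 0 0' && python3 drive.py '0 0 0 0 0 0;0 0 0 0 0 0;0 0 0 0 0 0;0 0 0 0 0 0;0 0 0 0 0 0' 0 60 && python3 drive.py '0 0 -0.02 0 0 0; 0 0 -0.05 0 0 0;0 0 -0.08 0 0 0; 0 0 -0.11 0 0 0; 0 0 -0.13 0 0 0' && python3 -c "
from h import *
cam('wrist','w10');cam('scene','s10')
a=cv2.imread('pics/w10.png');b=cv2.imread('pics/s10.png')[100:310,220:500]
cv2.imwrite('pics/c10.png',np.hstack([cv2.resize(a,(400,300)),cv2.resize(b,(400,300))]))
go((.5045,.052),.14,0)"
```

```text
t: 15.88
tool_pos: [0.4124, -0.2365, 0.0114]
eef_rot: [-0.161, -3.137, -0.001]
wrist_force: [0.3, 0.1, 0.5]
gripper_width: 0.745
grasp_force: 0.0
t: 16.5
tool_pos: [0.4131, -0.2371, 0.0126]
eef_rot: [0.161, 3.136, -0.001]
wrist_force: [0.4, -0.1, 6.1]
gripper_width: 0.54
grasp_force: 61.7
t: 17.12
tool_pos: [0.4123, -0.237, 0.1431]
eef_rot: [0.162, 3.137, -0.001]
wrist_force: [0.2, -0.4, -0.8]
gripper_width: 0.544
grasp_force: 61.7
at [ 0.4135 -0.2377  0.1437] yaw -0.103 move [-0.0607  0.2975  0.0033] rz -0.103
```

View pics/c10.png

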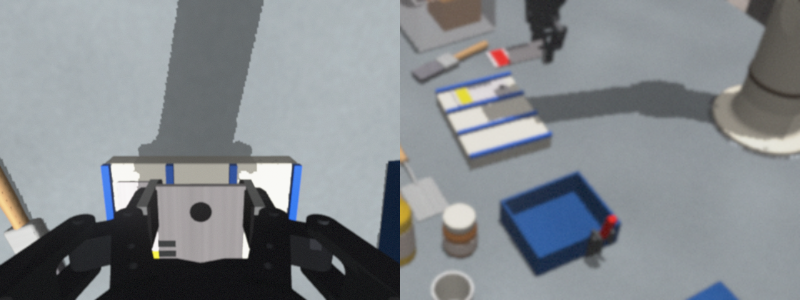

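The red comb is held level in the air and the case floor is empty. Carrying it over the case.

```bash
python3 drive.py '-0.011 0.06 -0.01 0 0 -0.02; -0.022 0.12 -0.02 0 0 -0.04; -0.033 0.18 -0.02 0 0 -0.06; -0.044 0.24 -0.02 0 0 -0.08; -0.055 0.297 -0.02 0 0 -0.103' && python3 drive.py '0 0 0 0 0 0; 0 0 0 0 0 0; 0 0 0 0 0 0'
python3 - <<'E'
from h import *
np.set_printoptions(precision=4,suppress=True)
W=cam("wrist","w11");go((.4985,.0525),.005,0)
for q in blobs(W,(100,100,20),(128,255,255),300): print(cv2.boundingRect(q),cv2.contourArea(q))
E
```

```text
t: 17.85
tool_pos: [0.4971, 0.0547, 0.1608]
eef_rot: [0.001, -3.14, 0.0]
wrist_force: [1.6, -0.4, -0.2]
gripper_width: 0.54
grasp_force: 61.7
t: 18.23
tool_pos: [0.4968, 0.0511, 0.1611]
eef_rot: [-0.004, -3.14, 0.001]
wrist_force: [-0.3, 0.7, -0.4]
gripper_width: 0.54
grasp_force: 61.8
at [0.4971 0.0511 0.1614] yaw -0.003 move [-0.0016  0.0015  0.1564] rz -0.003
(189, 153, 188, 113) 18309.5
(24, 130, 31, 200) 2676.5
(532, 54, 28, 181) 2432.0
```

View pics/w11.png

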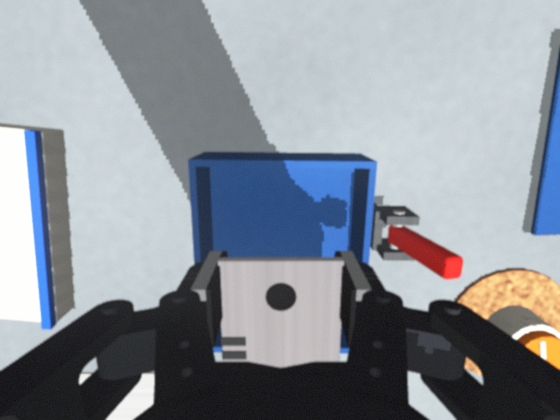

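The case's rim corners are at (190,157) and (376,157) with the comb centred between its walls. The timer stands on the trivet at (525,340).

Run:
```python
from h import *
W=cam("wrist")
for p in((191,156),(375,156),(376,200)):print(p,onz(W,p,.055).round(4))
go((.4985,.0525),.005,0)
```

```text
(191, 156) [ 0.4592 -0.0131  0.055 ]
(375, 156) [0.4595 0.1178 0.055 ]
(376, 200) [0.4917 0.1208 0.055 ]
at [0.4972 0.0513 0.1616] yaw -0.003 move [-0.0014  0.0013  0.1566] rz -0.003
```

```bash
python3 drive.py '0 0.001 0.04 0 0 0; 0 0.001 0.08 0 0 0; 0 0.001 0.11 0 0 0; 0 0.001 0.135 0 0 0; 0 0.001 0.154 0 0 0' && python3 drive.py '0 0 0 0 0 0;0 0 0 0 0 0;0 0 0 0 0 0;0 0 0 0 0 0' 0.7 && python3 drive.py '0 0 -0.03 0 0 0; 0 0 -0.06 0 0 0;0 0 -0.11 0 0 0; 0 0 -0.16 0 0 0; 0 0 -0.2 0 0 0' && python3 -c "
from h import *
cam('wrist','w12');go(fromb((.093,-.069)),.15,BY)"
```

```text
t: 18.95
tool_pos: [0.4973, 0.0529, 0.0068]
eef_rot: [-0.003, -3.141, 0.001]
wrist_force: [-0.8, -0.6, -0.3]
gripper_width: 0.54
grasp_force: 61.8
t: 19.45
tool_pos: [0.4982, 0.054, 0.0087]
eef_rot: [-0.0, 3.14, -0.0]
wrist_force: [0.3, 0.5, -0.5]
gripper_width: 0.696
grasp_force: 0.0
t: 20.08
tool_pos: [0.4979, 0.0542, 0.2104]
eef_rot: [-0.001, 3.139, -0.0]
wrist_force: [0.3, 0.1, 0.4]
gripper_width: 0.7
grasp_force: 0.0
at [0.5008 0.0549 0.2151] yaw 0.001 move [-0.0988 -0.38    0.0662] rz 0.102
```

View pics/w12.png

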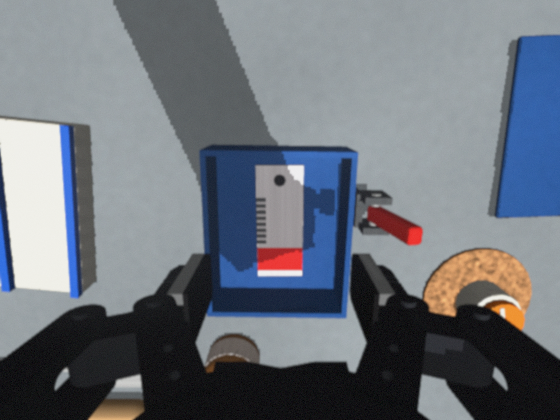

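The red comb lies flat mid-case (centre about (280,220)) and the timer is on the trivet. Those were the last of my permitted views, so from here I work by measured numbers. Now the yellow comb.

```bash
python3 drive.py '-0.014 -0.058 0.01 0 0 0.02; -0.028 -0.116 0.02 0 0 0.04; -0.042 -0.174 0.03 0 0 0.06; -0.056 -0.232 0.04 0 0 0.08; -0.07 -0.29 0.04 0 0 0.102' 0
python3 - <<'E'
from h import *
go(fromb((.085,-.069)),.06,BY)
E
```

```text
t: 20.75
tool_pos: [0.5672, -0.2376, 0.1671]
eef_rot: [-0.16, -3.136, -0.001]
wrist_force: [0.9, 0.7, 0.8]
gripper_width: 0.001
grasp_force: 0.0
at [ 0.5672 -0.2376  0.1671] yaw -0.102 move [-0.0343 -0.0836  0.1071] rz -0.001
```

```bash
python3 drive.py '-0.017 -0.042 0 0 0 0; -0.034 -0.084 0.03 0 0 0; -0.034 -0.084 0.07 0 0 0; -0.034 -0.084 0.1 0 0 0; -0.034 -0.084 0.107 0 0 0' && python3 drive.py '0 0 0 0 0 0; 0 0 0 0 0 0; 0 0 0 0 0 0'
python3 - <<'E'
from h import *
np.set_printoptions(precision=4,suppress=True)
W=cam("wrist","w13")
for q in blobs(W,(22,130,80),(36,255,255),100): print("yel",cen(q),tob(onz(W,cen(q),.034)),[tob(onz(W,p,.034)) for p in corners(q)])
for i in range(2):cam("top");go(fromb((.085,-.069)),.0315,BY)
E
```

```text
t: 21.38
tool_pos: [0.591, -0.3221, 0.0583]
eef_rot: [-0.159, -3.133, -0.003]
wrist_force: [-0.5, 0.3, -0.3]
gripper_width: -0.005
grasp_force: 0.0
t: 21.75
tool_pos: [0.5939, -0.3234, 0.0626]
eef_rot: [0.16, 3.135, -0.002]
wrist_force: [-0.7, 1.0, 0.6]
gripper_width: -0.003
grasp_force: 0.0
yel [280.6785 147.9683] [ 0.0356 -0.0685] [array([ 0.0483, -0.0926]), array([ 0.0233, -0.0917]), array([ 0.0233, -0.045 ]), array([ 0.0483, -0.044 ])]
at [ 0.5934 -0.3233  0.062 ] yaw -0.102 move [ 0.0008 -0.001   0.0305] rz -0.001
at [ 0.5933 -0.3232  0.0618] yaw -0.102 move [ 0.0006 -0.001   0.0303] rz -0.001
```

```bash
python3 drive.py '0 0 0.015 0 0 0; 0 0 0.025 0 0 0; 0 0 0.03 0 0 0;0 0 0.03 0 0 0;0 0 0.03 0 0 0' && python3 -c "
from h import *
for i in range(2): cam('top');go(fromb((.013,-.069)),.0315,BY);print(ctrl.state()['wrist_force'].round(1))"
```

```text
t: 22.52
tool_pos: [0.5928, -0.3229, 0.0305]
eef_rot: [-0.16, -3.137, -0.0]
wrist_force: [0.2, -0.5, -0.6]
gripper_width: 0.001
grasp_force: 0.0
at [ 0.5928 -0.3228  0.0306] yaw -0.102 move [ 0.0721 -0.0015 -0.0009] rz -0.001
[-0.9  0.2  0.3]
at [ 0.5928 -0.3229  0.0306] yaw -0.102 move [ 0.0721 -0.0014 -0.0009] rz -0.001
[ 0.1 -0.8  0. ]
```

```bash
python3 drive.py '0.01 -0.001 0 0 0 0; 0.02 -0.001 0 0 0 0; 0.03 -0.001 0 0 0 0; 0.04 -0.001 0 0 0 0; 0.05 -0.001 0 0 0 0' && python3 drive.py '0.01 0 0 0 0 0; 0.018 0 0 0 0 0; 0.022 0 0 0 0 0; 0.022 0 0 0 0 0; 0.022 0 0 0 0 0' && python3 drive.py '-0.003 0 -0.04 0 0 0; 0 0 -0.1 0 0 0; 0.04 0 -0.13 0 0 0; 0.09 0 -0.13 0 0 0; 0.118 0 -0.13 0 0 0' 0.75 && python3 drive.py '0 0 0 0 0 0; 0 0 0 0 0 0; 0 0 0 0 0 0'
python3 - <<'E'
from h import *
np.set_printoptions(precision=4,suppress=True)
W=cam("wrist","w14");s=ctrl.state();T=cam("top")
g=cv2.cvtColor(W["frame"],cv2.COLOR_RGB2GRAY)
print("col280 profile rows150-260 step2",g[150:260:2,275:287].mean(1).round().astype(int).tolist())
print("col250",g[150:260:2,255:262].mean(1).round().astype(int).tolist())
print("row210 cols",g[205:215,200:370:4].mean(0).round().astype(int).tolist())
for q in blobs(W,(22,130,80),(36,255,255),100): print("yel",cen(q),tob(onz(W,cen(q),.034)),[tob(onz(W,p,.034)) for p in corners(q)])
go(fromb((-.101,-.069)),.012,BY)
E
```

```text
t: 23.25
tool_pos: [0.5423, -0.3189, 0.031]
eef_rot: [0.16, 3.137, -0.0]
wrist_force: [0.8, 0.7, -0.1]
gripper_width: 0.002
grasp_force: 0.2
t: 23.88
tool_pos: [0.5214, -0.3166, 0.0309]
eef_rot: [0.16, 3.137, 0.0]
wrist_force: [0.1, -0.5, -0.6]
gripper_width: -0.002
grasp_force: 0.0
t: 24.5
tool_pos: [0.4016, -0.3047, 0.1613]
eef_rot: [-0.161, -3.137, 0.001]
wrist_force: [0.8, -0.7, -0.1]
gripper_width: 0.751
grasp_force: 0.0
t: 24.88
tool_pos: [0.4051, -0.3045, 0.161]
eef_rot: [0.158, 3.137, 0.0]
wrist_force: [0.1, -0.4, -0.3]
gripper_width: 0.751
grasp_force: 0.0
col280 profile rows150-260 step2 [96, 97, 96, 96, 96, 96, 97, 97, 97, 98, 98, 96, 98, 98, 97, 105, 145, 152, 152, 152, 150, 127, 69, 48, 44, 43, 47, 63, 116, 149, 151, 151, 151, 151, 151, 151, 151, 152, 151, 151, 151, 151, 151, 151, 152, 151, 152, 151, 151, 151, 151, 152, 152, 152, 152]
col250 [96, 96, 96, 98, 97, 98, 97, 97, 97, 97, 98, 98, 97, 96, 96, 108, 148, 154, 153, 153, 153, 152, 154, 152, 153, 152, 152, 151, 152, 151, 152, 152, 152, 152, 151, 133, 76, 74, 132, 127, 69, 84, 140, 114, 66, 102, 143, 88, 67, 118, 134, 76, 80, 140, 115]
row210 cols [99, 99, 99, 99, 98, 99, 98, 100, 99, 99, 96, 95, 95, 143, 152, 152, 156, 153, 151, 145, 134, 139, 150, 154, 152, 152, 150, 154, 108, 96, 96, 96, 96, 96, 97, 97, 96, 136, 146, 145, 146, 146, 145]
yel [281.1465 294.9157] [-0.0194 -0.0682] [array([-0.0307, -0.0913]), array([-0.0307, -0.0453]), array([-0.0077, -0.0448]), array([-0.0077, -0.0918])]
at [ 0.4047 -0.3044  0.1608] yaw -0.101 move [-0.0029 -0.0009  0.1488] rz 0.0
```

```bash
python3 drive.py '0 0 0.05 0 0 0; 0 0 0.1 0 0 0; 0 0 0.13 0 0 0; 0 0 0.145 0 0 0; 0 0 0.149 0 0 0' && python3 drive.py '0 0 0 0 0 0;0 0 0 0 0 0;0 0 0 0 0 0;0 0 0 0 0 0;0 0 0 0 0 0' 0 60 && python3 drive.py '0 0 -0.02 0 0 0; 0 0 -0.05 0 0 0;0 0 -0.08 0 0 0; 0 0 -0.12 0 0 0; 0 0 -0.15 0 0 0' && python3 -c "
from h import *
W=cam('wrist','w15');g=cv2.cvtColor(W['frame'],cv2.COLOR_RGB2GRAY);print(g[200:400:5,275:287].mean(1).round().astype(int).tolist())
for q in blobs(cam('scene'),(22,130,80),(36,255,255),20): print(cen(q),cv2.contourArea(q))
go((.500,.0525),.165,0)"
```

```text
t: 25.6
tool_pos: [0.404, -0.3043, 0.0113]
eef_rot: [-0.159, -3.137, -0.001]
wrist_force: [-0.1, -0.5, 0.3]
gripper_width: 0.75
grasp_force: 0.0
t: 26.22
tool_pos: [0.4045, -0.3052, 0.0126]
eef_rot: [0.16, 3.136, -0.002]
wrist_force: [0.7, 0.5, 4.4]
gripper_width: 0.54
grasp_force: 61.7
t: 26.85
tool_pos: [0.4035, -0.3047, 0.1631]
eef_rot: [-0.16, -3.137, 0.0]
wrist_force: [0.1, -0.3, -0.6]
gripper_width: 0.538
grasp_force: 61.6
[109, 107, 108, 92, 90, 163, 170, 170, 170, 170, 170, 89, 160, 160, 161, 161, 79, 39, 40, 38, 38, 50, 160, 160, 160, 160, 159, 160, 160, 160, 160, 160, 160, 154, 21, 20, 21, 20, 18, 19]
[214.71739907 250.80564487] 466.5
[281.52419355 119.37096774] 62.0
at [ 0.4053 -0.3061  0.1649] yaw -0.102 move [-0.0576  0.3663 -0.0011] rz -0.102
```

```bash
python3 drive.py '-0.009 0.058 0 0 0 -0.02; -0.018 0.116 0 0 0 -0.04; -0.027 0.174 0 0 0 -0.06; -0.036 0.232 0 0 0 -0.08; -0.045 0.29 0 0 0 -0.102' && python3 -c "
from h import *
go((.499,.053),.165,0)"
```

```text
t: 27.58
tool_pos: [0.4773, -0.0193, 0.1609]
eef_rot: [0.0, -3.14, 0.0]
wrist_force: [1.1, -0.5, -0.2]
gripper_width: 0.54
grasp_force: 61.7
at [ 0.4773 -0.0193  0.1609] yaw 0.0 move [-0.0217  0.0723 -0.0042] rz 0.0
```

```bash
python3 drive.py '-0.01 0.036 0 0 0 0; -0.02 0.073 0 0 0 0; -0.02 0.073 0 0 0 0;-0.02 0.073 0 0 0 0;-0.02 0.073 0 0 0 0' && python3 -c "
from h import *
W=cam('wrist','w16')
for p in((191,156),(375,156)): print(onz(W,p,.055).round(4))
for q in blobs(W,(100,100,20),(128,255,255),300): print(cv2.boundingRect(q),cv2.contourArea(q))
go((.499,.053),.009,0)"
```

```text
t: 28.2
tool_pos: [0.4974, 0.0507, 0.1613]
eef_rot: [-0.003, -3.14, 0.001]
wrist_force: [0.1, -0.2, -1.1]
gripper_width: 0.543
grasp_force: 61.7
[ 0.4595 -0.0135  0.055 ]
[0.4597 0.1173 0.055 ]
(189, 152, 188, 114) 13472.0
(25, 129, 31, 200) 2679.5
(532, 57, 28, 177) 2354.5
at [0.4976 0.0508 0.1615] yaw -0.002 move [-0.0016  0.0023  0.1525] rz -0.002
```

```bash
python3 drive.py '0 0.002 0.04 0 0 0; 0 0.002 0.08 0 0 0; 0 0.002 0.11 0 0 0; 0 0.002 0.135 0 0 0; 0 0.002 0.15 0 0 0' && python3 drive.py '0 0 0 0 0 0;0 0 0 0 0 0;0 0 0 0 0 0;0 0 0 0 0 0' 0.7 && python3 drive.py '0 0 -0.03 0 0 0; 0 0 -0.06 0 0 0;0 0 -0.11 0 0 0; 0 0 -0.16 0 0 0; 0 0 -0.2 0 0 0' && python3 -c "
from h import *
np.set_printoptions(precision=4,suppress=True)
W=cam('wrist','w17')
for n,lo,hi in(('y',(22,110,80),(36,255,255)),('r',(0,130,60),(5,255,255)),('r2',(172,130,60),(180,255,255)),('steel',(0,0,120),(180,40,255))):
    for q in blobs(W,lo,hi,60): print(n,cen(q).round(1),cv2.contourArea(q),cv2.boundingRect(q),[onz(W,p,.013)[:2] for p in corners(q)])
q=blobs(W,(100,100,20),(128,255,255),2000)
for b in q:print(cv2.boundingRect(b))
go((.50,.05),.3,0)"
```

```text
t: 28.88
tool_pos: [0.4973, 0.0532, 0.0107]
eef_rot: [-0.002, -3.14, 0.001]
wrist_force: [-0.5, -0.3, 0.5]
gripper_width: 0.542
grasp_force: 61.7
t: 29.38
tool_pos: [0.4986, 0.0543, 0.0127]
eef_rot: [-0.0, 3.14, -0.0]
wrist_force: [0.4, -0.5, -0.7]
gripper_width: 0.704
grasp_force: 0.0
t: 30.0
tool_pos: [0.4983, 0.0544, 0.2143]
eef_rot: [-0.001, 3.14, -0.0]
wrist_force: [-0.5, -0.3, 0.1]
gripper_width: 0.702
grasp_force: 0.0
y [280.8 257.9] 861.0 (259, 247, 44, 22) [array([0.5681, 0.0311]), array([0.568 , 0.0765]), array([0.5921, 0.0769]), array([0.5922, 0.0308])]
r [395.4 224.5] 824.0 (367, 206, 53, 36) [array([0.5372, 0.1373]), array([0.5184, 0.145 ]), array([0.5469, 0.2023]), array([0.5664, 0.1952])]
steel [402.  114.2] 57867.0 (210, 0, 350, 359) [array([ 0.3359, -0.0084]), array([0.3356, 0.2981]), array([0.7052, 0.3768]), array([ 0.706 , -0.0279])]
steel [ 86.4 163.9] 46136.5 (0, 0, 204, 354) [array([ 0.336 , -0.1931]), array([ 0.3359, -0.0145]), array([ 0.6992, -0.0356]), array([ 0.6997, -0.2704])]
steel [292.6 336.9] 6243.0 (196, 273, 170, 99) [array([ 0.6544, -0.0486]), array(
[... 522 characters left out ...]
el [280.1 272. ] 182.0 (258, 269, 46, 7) [array([0.5934, 0.0297]), array([0.5933, 0.078 ]), array([0.6003, 0.0782]), array([0.6004, 0.0296])]
steel [499.4 377.6] 112.0 (493, 368, 14, 21) [array([0.7261, 0.3002]), array([0.7184, 0.3054]), array([0.7402, 0.3274]), array([0.7481, 0.3222])]
steel [ 61.8 377.4] 112.0 (55, 368, 14, 21) [array([ 0.7406, -0.2191]), array([ 0.7187, -0.1971]), array([ 0.7264, -0.1919]), array([ 0.7485, -0.2139])]
steel [542.5 303.8] 75.5 (541, 289, 4, 31) [array([0.6166, 0.3383]), array([0.6166, 0.3416]), array([0.6539, 0.3491]), array([0.6539, 0.3457])]
(201, 145, 156, 170)
(493, 36, 67, 180)
at [0.5012 0.0553 0.219 ] yaw 0.001 move [ 0.0004 -0.0053 -0.081 ] rz 0.001
```

The yellow comb lies flat on the red: it spans x 0.480–0.600 and y 0.029–0.077, which is 120 x 48 mm. On to the lid.

```bash
python3 drive.py '0.02 0.052 -0.02 0 0 0; 0.045 0.104 -0.04 0 0 0; 0.07 0.156 -0.06 0 0 0; 0.1 0.208 -0.08 0 0 0; 0.12 0.26 -0.08 0 0 0' 0.6 && python3 drive.py '0.005 0.015 0 0 0 0; 0.01 0.03 0 0 0 0; 0.01 0.03 0 0 0 0; 0.01 0.03 0 0 0 0'
python3 - <<'E'
from h import *
np.set_printoptions(precision=4,suppress=True)
W=cam("wrist","w18");T=cam("top");go((.447,.346),.1,0);print(ctrl.state()["qpos"].round(2))
for c,z in((W,.014),(T,.014)):
    for q in blobs(c,(100,120,30),(128,255,255),1500):
        r=cv2.minAreaRect(q);print(r,[onz(c,p,z)[:2] for p in corners(q)])
        ap=cv2.approxPolyDP(q,6,True)[:,0];print("poly",ap.tolist(),[onz(c,p,z)[:2].round(4).tolist() for p in ap])
for q in blobs(W,(0,0,0),(180,255,45),300): print("black",cen(q),cv2.contourArea(q),cv2.boundingRect(q),corners(q).round().tolist())
for q in blobs(T,(0,0,0),(180,255,60),8,(120,235,176,300)): print("blackT",cen(q),cv2.contourArea(q),corners(q).round().tolist())
for q in blobs(T,(0,90,110),(22,255,255),8,(150,180,200,235)): print("trivT",cen(q),cv2.boundingRect(q))
E
```

```text
t: 30.68
tool_pos: [0.3774, 0.3163, 0.2939]
eef_rot: [-0.0, 3.137, 0.001]
wrist_force: [1.5, 0.3, -0.7]
gripper_width: 0.603
grasp_force: 0.0
t: 31.18
tool_pos: [0.3682, 0.3435, 0.2918]
eef_rot: [0.0, 3.142, -0.001]
wrist_force: [0.9, -0.3, 0.2]
gripper_width: 0.599
grasp_force: 0.0
at [0.3684 0.3433 0.2918] yaw -0.001 move [-0.0785  0.0029  0.1918] rz -0.001
[-0.02  0.25 -0.91  1.83  0.21  1.17  0.57]
((279.8507385253906, 227.78916931152344), (125.15457916259766, 116.58001708984375), 88.0474853515625) [array([0.3645, 0.2686]), array([0.3596, 0.4096]), array([0.5267, 0.4223]), array([0.5327, 0.2666])]
poly [[336, 164], [220, 168], [231, 292], [335, 288]] [[0.3605, 0.4096], [0.3655, 0.2693], [0.5323, 0.2764], [0.5262, 0.4153]]
((52.5, 303.0), (105.0, 126.0), 0.0) [array([ 0.65  , -0.0581]), array([ 0.4585, -0.0175]), array([0.4584, 0.1174]), array([0.6497, 0.0921])]
poly [[105, 242], [0, 245], [2, 366], [54, 330], [39, 259], [79, 259], [87, 291], [101, 274], [91, 257], [102, 258], [95, 252]] [[0.4611, 0.1171], [0.4654, -0.0189], [0.6499, -0.0552], [0.5909, 0.0293], [0.4848, 0.0278], [
[... 504 characters left out ...]
6])]
poly [[221, 209], [219, 260], [263, 260], [263, 209]] [[0.6277, 0.1193], [0.4668, 0.1236], [0.4654, -0.0134], [0.6266, -0.014]]
black [279.654  364.4238] 49082.5 (0, 253, 560, 167) [[-0.0, 253.0], [559.0, 253.0], [559.0, 419.0], [0.0, 419.0]]
black [279.1138 229.8784] 407.0 (273, 211, 13, 50) [[273.0, 211.0], [285.0, 211.0], [285.0, 260.0], [273.0, 260.0]]
blackT [146.7415 266.7415] 151.5 [[141.0, 257.0], [151.0, 257.0], [151.0, 276.0], [141.0, 276.0]]
blackT [125.0671 295.2013] 74.5 [[120.0, 291.0], [130.0, 291.0], [130.0, 299.0], [120.0, 299.0]]
blackT [171.5447 280.813 ] 20.5 [[171.0, 269.0], [174.0, 269.0], [174.0, 294.0], [171.0, 294.0]]
trivT [172.9016 208.2026] (150, 191, 42, 36)
```

```bash
python3 drive.py '-0.03 0 0.03 0 0 -0.037; -0.06 0 0.06 0 0 -0.037; -0.078 0 0.1 0 0 -0.037; -0.078 0 0.13 0 0 -0.037; -0.078 0 0.13 0 0 -0.037' && python3 drive.py '0 0 0 0 0 0; 0 0 0 0 0 0;0 0 0 0 0 0'
python3 - <<'E'
from h import *
np.set_printoptions(precision=4,suppress=True)
W=cam("wrist","w19");go((.446,.343),.02,.037)
for q in blobs(W,(100,120,30),(128,255,255),1500):
    ap=cv2.approxPolyDP(q,5,True)[:,0];print("poly",ap.tolist(),[onz(W,p,.014)[:2].round(4).tolist() for p in ap])
g=cv2.cvtColor(W["frame"],cv2.COLOR_RGB2GRAY)
for r in range(150,320,10): print(r,np.where(g[r,200:360]<45)[0][[0,-1]]+200 if (g[r,200:360]<45).any() else None,(g[r,200:360]<45).sum())
E
```

```text
t: 31.9
tool_pos: [0.445, 0.3421, 0.1596]
eef_rot: [0.056, -3.136, 0.005]
wrist_force: [-0.1, -0.1, 0.2]
gripper_width: 0.599
grasp_force: 0.0
t: 32.28
tool_pos: [0.4464, 0.3447, 0.1632]
eef_rot: [-0.058, 3.139, 0.001]
wrist_force: [0.1, 0.0, -0.1]
gripper_width: 0.599
grasp_force: 0.0
at [0.4464 0.3446 0.163 ] yaw 0.037 move [ 0.0007 -0.0016  0.143 ] rz 0.0
poly [[189, 91], [200, 255], [220, 253], [223, 282], [339, 282], [341, 254], [357, 251], [367, 92]] [[0.3656, 0.2685], [0.5058, 0.2739], [0.5032, 0.292], [0.5319, 0.2945], [0.5278, 0.4013], [0.5, 0.4008], [0.4966, 0.415], [0.361, 0.4099]]
poly [[39, 272], [20, 284], [34, 292], [0, 314], [0, 367], [48, 332]] [[0.5281, 0.1265], [0.541, 0.1072], [0.5487, 0.1189], [0.5732, 0.0833], [0.6332, 0.0728], [0.5912, 0.126]]
150 None 0
160 None 0
170 None 0
180 [267 275] 9
190 [267 288] 19
200 [267 288] 22
210 [267 289] 23
220 [267 288] 22
230 [267 288] 22
240 None 0
250 None 0
260 [213 349] 16
270 [208 353] 26
280 [203 358] 37
290 [200 359] 40
300 [203 359] 34
310 [203 359] 27
```

Run:
```python
from h import *
np.set_printoptions(precision=4,suppress=True)
W=cam("wrist");B=dict(W)
T=np.eye(4);T[:3,:3]=Ro.from_rotvec([0,3.1416,0]).as_matrix();T[:3,3]=[.3684,.3433,.2918];M=T@W["mount"];B["R"]=M[:3,:3].T;B["t"]=-B["R"]@M[:3,3]
def topedge(n,c,r0,r1):
    g=cv2.cvtColor(cv2.imread(f"pics/{n}.png"),cv2.COLOR_BGR2GRAY)[:,c-3:c+4].mean(1); print(n,g[r0:r1].round().astype(int).tolist()); 
topedge("w18",279,195,265);topedge("w19",278,150,245)
for n,lo in(("w18",(273,285)),("w19",(260,296))):
    im=cv2.imread(f"pics/{n}.png");h=cv2.cvtColor(im,cv2.COLOR_BGR2HSV);m=(h[:,:,1]<110)&(h[:,:,2]<90);m=m.astype(np.uint8)*255
    k=np.zeros_like(m);k[100:(252),240:320]=255
    for q in sorted(cv2.findContours(m&k,0,1)[0],key=cv2.contourArea)[-1:]:print(n,cv2.boundingRect(q),corners(q).tolist())
```

```text
w18 [61, 61, 61, 61, 62, 61, 60, 62, 63, 61, 62, 61, 61, 60, 51, 38, 25, 24, 25, 21, 23, 24, 26, 29, 32, 32, 33, 33, 33, 33, 32, 35, 34, 32, 33, 33, 34, 33, 33, 31, 33, 32, 30, 33, 32, 31, 32, 33, 32, 34, 33, 32, 36, 34, 37, 40, 39, 37, 37, 37, 37, 39, 39, 42, 43, 44, 44, 47, 60, 78]
w19 [128, 127, 127, 128, 127, 128, 129, 127, 123, 105, 70, 40, 33, 34, 35, 41, 49, 58, 68, 73, 76, 76, 77, 77, 76, 76, 74, 71, 65, 62, 55, 47, 44, 44, 44, 43, 42, 44, 43, 44, 44, 41, 44, 42, 43, 43, 42, 41, 42, 42, 41, 41, 41, 40, 41, 42, 41, 40, 40, 41, 39, 40, 40, 40, 41, 41, 41, 40, 38, 39, 40, 40, 39, 40, 39, 41, 39, 39, 40, 38, 39, 39, 38, 37, 39, 38, 39, 39, 41, 50, 63, 70, 72, 73, 71]
w18 (273, 211, 14, 41) [[272.33819580078125, 211.4391632080078], [285.17529296875, 210.8556671142578], [286.99798583984375, 250.9546356201172], [274.160888671875, 251.5381317138672]]
w19 (267, 164, 22, 75) [[267.0, 238.0], [267.0, 164.0], [288.0, 164.0], [288.0, 238.0]]
```

Run:
```python
from h import *
np.set_printoptions(precision=4,suppress=True)
W=cam("wrist");B=dict(W)
T=np.eye(4);T[:3,:3]=Ro.from_rotvec([0,3.1416,0]).as_matrix();T[:3,3]=[.3684,.3433,.2918];M=T@W["mount"];B["R"]=M[:3,:3].T;B["t"]=-B["R"]@M[:3,3]
for a,b in(((279,218),(278,180)),((279,262.5),(278,239)),((279,209.5),(278,160))): print(tri((B,a),(W,b)),onz(W,b,.048))
go((.447,.3435),.02,.037)
```

```text
(array([ 0.4429,  0.341 , -0.032 ]), [np.float64(0.0004180200100040462), np.float64(0.0004180200100040174)]) [0.4278 0.3414 0.048 ]
(array([0.474 , 0.342 , 0.0494]), [np.float64(0.001096755626729601), np.float64(0.0010967556267297992)]) [0.4747 0.3431 0.048 ]
(array([0.4168, 0.3408, 0.0177]), [np.float64(6.056650329392702e-07), np.float64(6.056650329318866e-07)]) [0.4128 0.3409 0.048 ]
at [0.4462 0.3444 0.1625] yaw 0.037 move [-0.0007 -0.001   0.1425] rz 0.0
```

The handle checks out: its far top edge is at z≈0.049 and its foot at z≈0.018, centred at (0.446, 0.342). Gripping now.

```bash
python3 drive.py '0 -0.002 0.05 0 0 0; 0 -0.002 0.09 0 0 0; 0 -0.002 0.12 0 0 0; 0 -0.002 0.135 0 0 0; 0 -0.002 0.141 0 0 0' && python3 drive.py '0 0 0 0 0 0;0 0 0 0 0 0;0 0 0 0 0 0;0 0 0 0 0 0;0 0 0 0 0 0' 0 70 && python3 drive.py '0 0 -0.02 0 0 0; 0 0 -0.05 0 0 0;0 0 -0.09 0 0 0; 0 0 -0.13 0 0 0; 0 0 -0.17 0 0 0' && python3 drive.py '0 0 0 0 0 0;0 0 0 0 0 0'
python3 - <<'E'
from h import *
np.set_printoptions(precision=4,suppress=True)
s=ctrl.state();W=cam("wrist","w20")
for q in blobs(W,(100,120,30),(128,255,255),1500):
    ap=cv2.approxPolyDP(q,5,True)[:,0];print("poly",ap.tolist(),[totool(onz(W,p,s["tool_pos"][2]-.008)-s["tool_pos"]).round(4).tolist() for p in ap])
go((.5435,.0525),.2,0);print(s["grasp_force"])
E
```

```text
t: 33.05
tool_pos: [0.4458, 0.3424, 0.0206]
eef_rot: [0.059, -3.141, 0.0]
wrist_force: [-0.6, 0.4, -0.0]
gripper_width: 0.6
grasp_force: 0.0
t: 33.67
tool_pos: [0.4468, 0.3429, 0.0223]
eef_rot: [-0.058, 3.139, 0.002]
wrist_force: [-0.2, -1.2, 5.9]
gripper_width: 0.194
grasp_force: 70.0
t: 34.3
tool_pos: [0.4456, 0.3421, 0.1932]
eef_rot: [-0.059, 3.141, 0.0]
wrist_force: [1.3, -0.9, -1.5]
gripper_width: 0.197
grasp_force: 68.8
t: 34.55
tool_pos: [0.4457, 0.3415, 0.1908]
eef_rot: [0.058, -3.141, 0.001]
wrist_force: [-0.4, -0.0, -1.3]
gripper_width: 0.194
grasp_force: 69.0
poly [[105, 71], [135, 307], [162, 295], [178, 295], [186, 306], [206, 302], [226, 267], [245, 248], [257, 247], [259, 220], [299, 216], [304, 247], [315, 247], [321, 260], [335, 266], [353, 301], [374, 307], [384, 295], [399, 295], [426, 308], [455, 70]] [[0.0835, -0.0715, 0.0082], [-0.0238, -0.0711, 0.0081], [-0.0173, -0.0574, 0.0081], [-0.0173, -0.0497, 0.008], [-0.0233, -0.0462, 0.008], [-0.0211, -0.0364, 0.008], [-0.0027, -0.026, 0.008], [0.0069, -0.0168, 0.008], [0.0074, -0.0113, 0.008], [0.0205, -0.0101, 0.008], [0.0224, 0.0079, 0.008], [0.0074, 0.0105, 0.008], [0.0074, 0.0155, 0.008], [0.0009, 0.0185, 0.008], [-0.0021, 0.0252, 0.008], [-0.0204, 0.0346, 0.0079], [-0.0237, 0.045, 0.0079], [-0.0172, 0.0493, 0.0079], [-0.0172, 0.0565, 0.0079], [-0.0242, 0.0703, 0.0079], [0.0839, 0.07, 0.008]]
poly [[60, 262], [48, 270], [58, 271], [56, 282], [36, 297], [21, 296], [26, 322], [0, 324], [0, 368], [22, 371], [69, 335]] [[-0.0002, -0.1036, 0.0081], [-0.0043, -0.11, 0.0082], [-0.0048, -0.1053, 0.0081], [-0.0105, -0.1072, 0.0081], [-0.0185, -0.1182, 0.0081], [-0.018, -0.1254, 0.0082], [-0.0322, -0.1257, 0.0081], [-0.0334, -0.1388, 0.0082], [-0.0591, -0.1442, 0.0081], [-0.0609, -0.1333, 0.0081], [-0.0396, -0.1057, 0.0081]]
at [0.4454 0.3412 0.1901] yaw 0.037 move [-0.0874 -0.2922 -0.0096] rz 0.037
68.98123025894165
```

The lid is held level and centred in the grip (near edge 84 mm ahead, ±71 mm sideways). Carrying it over the case, high above the clamp.

```bash
python3 drive.py '-0.014 -0.048 -0.01 0 0 0.007; -0.028 -0.096 -0.015 0 0 0.014; -0.043 -0.144 -0.015 0 0 0.021; -0.057 -0.192 -0.015 0 0 0.03; -0.072 -0.24 -0.015 0 0 0.037' && python3 drive.py '-0.007 -0.025 0 0 0 0; -0.014 -0.05 0 0 0 0; -0.014 -0.05 0 0 0 0;-0.014 -0.05 0 0 0 0'
python3 - <<'E'
from h import *
for i in range(3):cam("top");go((.543,.0527),.1,0)
E
```

```text
t: 35.22
tool_pos: [0.526, 0.1033, 0.2044]
eef_rot: [0.0, -3.139, 0.0]
wrist_force: [-0.3, 0.3, -2.9]
gripper_width: 0.2
grasp_force: 69.1
t: 35.72
tool_pos: [0.5399, 0.056, 0.2049]
eef_rot: [0.001, -3.139, -0.001]
wrist_force: [-0.3, 1.1, -1.2]
gripper_width: 0.194
grasp_force: 69.1
at [0.54   0.0565 0.2053] yaw 0.002 move [-0.0031 -0.0039  0.1053] rz 0.002
at [0.5402 0.0566 0.2055] yaw 0.002 move [-0.0029 -0.004   0.1055] rz 0.002
at [0.5403 0.0565 0.2057] yaw 0.002 move [-0.0028 -0.0039  0.1057] rz 0.002
```

```bash
python3 drive.py '-0.003 -0.004 0.02 0 0 0; -0.003 -0.004 0.05 0 0 0; -0.003 -0.004 0.08 0 0 0; -0.003 -0.004 0.105 0 0 0; -0.003 -0.004 0.105 0 0 0'
python3 - <<'E'
from h import *
np.set_printoptions(precision=4,suppress=True)
for i in range(2):
    T=cam("top",f"t20{i}");go((.543,.0527),.0695,0)
s=ctrl.state();W=cam("wrist")
z=s["tool_pos"][2]-.0223+.014
for q in blobs(W,(100,120,30),(128,255,255),1500): 
    ap=cv2.approxPolyDP(q,6,True)[:,0];print("W",[(p.tolist(),onz(W,p,z)[:2].round(4).tolist()) for p in ap if p[1]<120 or abs(p[0]-280)>130])
S=cam("scene","s20")
for q in blobs(S,(100,120,30),(128,255,255),300,(270,190,400,310)): print("S",cv2.boundingRect(q),cv2.approxPolyDP(q,4,True)[:,0].tolist())
E
```

```text
t: 36.5
tool_pos: [0.5414, 0.0509, 0.098]
eef_rot: [0.001, -3.136, 0.0]
wrist_force: [0.3, -0.2, -2.6]
gripper_width: 0.197
grasp_force: 69.0
at [0.5428 0.0513 0.0995] yaw 0.001 move [-0.0003  0.0014  0.03  ] rz 0.001
at [0.5438 0.0515 0.1007] yaw 0.001 move [0.0008 0.0012 0.0312] rz 0.001
W [([105, 71], [0.4603, -0.0202]), ([135, 307], [0.5678, -0.0197]), ([426, 308], [0.5681, 0.1219]), ([455, 70], [0.4597, 0.1217])]
S (288, 217, 90, 75) [[358, 224], [325, 244], [320, 240], [325, 217], [288, 231], [292, 254], [316, 291], [349, 277], [353, 261], [338, 264], [377, 247]]
```

```bash
python3 drive.py '0.001 0.001 0.008 0 0 0; 0.001 0.001 0.016 0 0 0; 0.001 0.001 0.022 0 0 0; 0.001 0.001 0.026 0 0 0; 0.001 0.001 0.026 0 0 0' && python3 -c "
from h import *
cam('top');go((.543,.0527),.0695,0)" && python3 drive.py '0 0 0.002 0 0 0; 0 0 0.004 0 0 0; 0 0 0.005 0 0 0; 0 0 0.005 0 0 0;0 0 0.005 0 0 0' && python3 -c "
from h import *
cam('top');go((.543,.0527),.0695,0);print(ctrl.state()['wrist_force'])"
```

```text
t: 37.33
tool_pos: [0.5426, 0.0521, 0.0745]
eef_rot: [0.001, -3.141, -0.0]
wrist_force: [0.1, 0.3, -2.0]
gripper_width: 0.196
grasp_force: 69.1
at [0.5428 0.0522 0.0748] yaw 0.0 move [-0.0002  0.0005  0.0053] rz 0.0
t: 38.0
tool_pos: [0.5429, 0.0522, 0.07]
eef_rot: [-0.0, 3.141, 0.0]
wrist_force: [-0.5, 0.3, -2.3]
gripper_width: 0.197
grasp_force: 69.1
at [0.5429 0.0521 0.07  ] yaw 0.0 move [-0.0001  0.0006  0.0005] rz 0.0
[ 0.20231617  0.24322669 -1.51875197]
```

```bash
python3 drive.py '0 0 0 0 0 0;0 0 0 0 0 0;0 0 0 0 0 0' 0.6 && python3 drive.py '0 0 -0.03 0 0 0; 0 0 -0.06 0 0 0;0 0 -0.1 0 0 0; 0 0 -0.15 0 0 0; 0 0 -0.2 0 0 0' && python3 drive.py '0.05 0 0 0 0 0; 0.1 0 0 0 0 0; 0.1 0 0 0 0 0; 0.1 0 0 0 0 0' 0
python3 - <<'E'
from h import *
np.set_printoptions(precision=4,suppress=True)
s=ctrl.state();print(s["tool_pos"]);W=cam("wrist","w21");T=cam("top","t21");S=cam("scene","s21")
for n,c in(("W",W),("T",T)):
    for q in blobs(c,(100,120,30),(128,255,255),1500):
        ap=cv2.approxPolyDP(q,5,True)[:,0];print(n,[(p.tolist(),onz(c,p,.061)[:2].round(4).tolist()) for p in ap])
m=lambda c:cv2.inRange(c["hsv"],(0,120,60),(6,255,255))|cv2.inRange(c["hsv"],(170,120,60),(180,255,255))
for n,c in(("W",W),("S",S),("T",T)):
    for q in cv2.findContours(m(c),0,1)[0]:
        if cv2.contourArea(q)>12: print("red",n,cv2.contourArea(q),corners(q).round(1).tolist())
E
```

```text
t: 38.42
tool_pos: [0.5431, 0.0521, 0.0701]
eef_rot: [-0.0, 3.141, 0.0]
wrist_force: [-0.2, 0.9, -0.3]
gripper_width: 0.603
grasp_force: 0.0
t: 39.05
tool_pos: [0.5426, 0.0521, 0.2714]
eef_rot: [0.001, -3.141, -0.0]
wrist_force: [0.7, -0.7, -0.2]
gripper_width: 0.602
grasp_force: 0.0
t: 39.55
tool_pos: [0.4436, 0.0518, 0.2705]
eef_rot: [0.0, 3.14, -0.001]
wrist_force: [0.4, 0.8, 0.6]
gripper_width: -0.001
grasp_force: 0.0
[0.4436 0.0518 0.2705]
W [([214, 196], [0.46, -0.018]), ([220, 306], [0.5883, -0.0176]), ([243, 289], [0.5669, 0.0091]), ([248, 265], [0.5377, 0.0154]), ([275, 246], [0.5154, 0.0451]), ([296, 248], [0.5177, 0.0678]), ([298, 260], [0.5317, 0.0701]), ([314, 267], [0.54, 0.0878]), ([327, 302], [0.5831, 0.1036]), ([343, 306], [0.5881, 0.122]), ([349, 195], [0.4588, 0.122]), ([227, 187], [0.4505, -0.0041]), ([226, 194], [0.4579, -0.0055])]
red W 586.5 [[349.20001220703125, 248.89999389648438], [358.8999938964844, 237.10000610351562], [396.1000061035156, 267.79998779296875], [386.3999938964844, 279.6000061035156]]
red S 69.5 [[359.20001220703125, 264.6000061035156], [366.79998779296875, 249.39999389648438], [371.6000061035156, 251.8000030517578], [364.0, 267.0]]
```

The lid reads seated: centre about (0.544, 0.052), released with only 0.7 mm left to go. Next, locate the clamp lever from two views.

Run:
```python
from h import *
np.set_printoptions(precision=4,suppress=True)
W=cam("wrist");S=cam("scene")
print("tip",tri((W,(391.3,273.7)),(S,(369.2,250.6))),"root",tri((W,(354,243)),(S,(361.6,265.8))))
for n,X in(("tip",(.514,.1747,.1127)),("hinge",(.514,.1347,.068))): print(n,proj(W,X),proj(S,X))
go((.511,.225),.2,0)
```

```text
tip (array([0.5136, 0.1488, 0.1324]), [np.float64(0.0007737562722803273), np.float64(0.0007737562722802961)]) root (array([0.5121, 0.1324, 0.0584]), [np.float64(0.0010185695992036034), np.float64(0.0010185695992035756)])
tip [411.8819 265.1976] [374.947  264.6819]
hinge [358.7052 247.3552] [361.645  264.1585]
at [0.4436 0.0523 0.2698] yaw 0.0 move [-0.0675  0.1725  0.07  ] rz 0.0
```

The lever's root is at (0.512, 0.132, 0.06) and its tip at about (0.514, 0.149, 0.132), so it leans outwards at roughly 1.8 rad. I'll go round to its outer side with shut fingers.

```bash
python3 drive.py '-0.017 0.038 0 0 0 0; -0.034 0.076 0 0 0 0; -0.05 0.115 0 0 0 0; -0.0675 0.153 0 0 0 0; -0.0675 0.153 0.03 0 0 0' && python3 drive.py '0 0 0.03 0 0 0; 0 0 0.07 0 0 0; 0 0 0.11 0 0 0; 0 0 0.14 0 0 0; 0 0 0.14 0 0 0' && python3 -c "
from h import *
cam('top');go((.511,.205),.095,0)"
```

```text
t: 40.42
tool_pos: [0.5124, 0.2105, 0.2411]
eef_rot: [-0.007, 3.138, 0.009]
wrist_force: [0.3, -0.1, -0.7]
gripper_width: -0.003
grasp_force: 0.0
t: 41.05
tool_pos: [0.5085, 0.2046, 0.0972]
eef_rot: [0.001, -3.136, 0.002]
wrist_force: [0.5, -0.3, 0.2]
gripper_width: -0.001
grasp_force: 0.0
at [0.5098 0.2054 0.099 ] yaw 0.0 move [-0.0012 -0.0004  0.004 ] rz 0.0
```

```bash
python3 drive.py '0 -0.02 0 0 0 0; 0 -0.04 0 0 0 0; 0 -0.055 0 0 0 0; 0 -0.068 0 0 0 0; 0 -0.08 0 0 0 0' && python3 -c "
from h import *
cam('top');go((.511,.1),.08,0)" && python3 drive.py '0 -0.007 0.004 0 0 0; 0 -0.014 0.009 0 0 0; 0 -0.02 0.014 0 0 0; 0 -0.025 0.019 0 0 0; 0 -0.025 0.019 0 0 0' && python3 -c "
from h import *
for i in range(2):cam('top');go((.511,.098),.0745,0);print(ctrl.state()['wrist_force'].round(1))"
```

```text
t: 41.72
tool_pos: [0.5106, 0.1251, 0.1004]
eef_rot: [-0.001, 3.141, 0.001]
wrist_force: [0.0, 1.1, -0.1]
gripper_width: -0.001
grasp_force: 0.9
at [0.5105 0.1228 0.0999] yaw -0.001 move [-0.0005 -0.0227  0.0199] rz -0.001
t: 42.4
tool_pos: [0.5098, 0.099, 0.0801]
eef_rot: [-0.001, -3.14, 0.002]
wrist_force: [-0.0, 1.0, 0.9]
gripper_width: -0.002
grasp_force: 0.0
at [0.5099 0.0992 0.0804] yaw -0.0 move [-0.0011 -0.0012  0.0059] rz -0.0
[ 0.1  0.7 -0.5]
at [0.51   0.0995 0.0806] yaw -0.0 move [-0.001  -0.0015  0.0061] rz -0.0
[ 0.2  0.3 -0.3]
```

Pressing down to level, small steps while watching the force.

```bash
python3 drive.py '0 0 0.002 0 0 0; 0 0 0.004 0 0 0; 0 0 0.006 0 0 0; 0 0 0.006 0 0 0' && python3 drive.py '0 0 0.001 0 0 0; 0 0 0.002 0 0 0; 0 0 0.002 0 0 0; 0 0 0.002 0 0 0' && python3 -c "
from h import *
cam('top');go((.511,.098),.073,0);print(ctrl.state()['wrist_force'].round(1))"
```

```text
t: 43.0
tool_pos: [0.5103, 0.1002, 0.0747]
eef_rot: [0.0, -3.141, -0.0]
wrist_force: [-0.8, 0.9, 0.3]
gripper_width: -0.003
grasp_force: 0.0
t: 43.5
tool_pos: [0.5104, 0.1002, 0.0739]
eef_rot: [-0.001, 3.141, -0.001]
wrist_force: [-3.4, -1.9, 11.6]
gripper_width: 0.001
grasp_force: 5.7
at [0.5104 0.1002 0.0739] yaw 0.0 move [-0.0006 -0.0022  0.0009] rz 0.0
[-3.9 -1.5 11.2]
```

The stop was felt at z = 0.0739, against an expected lever top of 0.074. Retreating and checking everything.

```bash
python3 drive.py '0 0 -0.03 0 0 0; 0 0 -0.07 0 0 0; 0 0 -0.12 0 0 0; 0.03 0 -0.16 0 0 0; 0.06 0 -0.2 0 0 0' && python3 drive.py '0.02 -0.02 0 0 0 0; 0.02 -0.05 0 0 0 0; 0.02 -0.05 0 0 0 0; 0.02 -0.05 0 0 0 0'
python3 - <<'E'
from h import *
np.set_printoptions(precision=4,suppress=True)
s=ctrl.state();print(s["tool_pos"]);W=cam("wrist","w22");T=cam("top","t22");S=cam("scene","s22")
for n,c in(("W",W),):
    for q in blobs(c,(100,120,30),(128,255,255),1500):
        ap=cv2.approxPolyDP(q,5,True)[:,0];print(n,[(p.tolist(),onz(c,p,.061)[:2].round(4).tolist()) for p in ap])
m=lambda c:cv2.inRange(c["hsv"],(0,120,60),(6,255,255))|cv2.inRange(c["hsv"],(170,120,60),(180,255,255))
for n,c in(("W",W),("S",S)):
    for q in cv2.findContours(m(c),0,1)[0]:
        if cv2.contourArea(q)>40: print("red",n,cv2.contourArea(q),corners(q).round(1).tolist(),[onz(c,p,.074)[:2] for p in corners(q)])
for n,X in(("tip top",(.514,.0747,.074)),("root top",(.514,.1347,.074))): print(n,proj(W,X),proj(S,X))
for q in blobs(W,(3,90,110),(18,255,255),100): print("orange W",cen(q),cv2.contourArea(q),cv2.boundingRect(q))
for q in blobs(S,(0,150,140),(14,255,255),30,(315,315,385,380)): (p,r)=cv2.minEnclosingCircle(q);print("dial S",p,r,onz(S,p,.051))
for q in blobs(T,(0,90,110),(22,255,255),20,(150,180,200,235)): print("T",cen(q),cv2.boundingRect(q))
print("pred dial S",proj(S,(.631,.273,.051)))
E
```

```text
t: 44.18
tool_pos: [0.4496, 0.1006, 0.2738]
eef_rot: [0.001, -3.141, -0.001]
wrist_force: [0.9, -1.2, 1.5]
gripper_width: -0.005
grasp_force: 0.0
t: 44.68
tool_pos: [0.4304, 0.0508, 0.2729]
eef_rot: [-0.001, 3.141, 0.001]
wrist_force: [-0.7, 0.6, -0.4]
gripper_width: 0.004
grasp_force: 0.0
[0.4304 0.0508 0.2729]
W [([220, 305], [0.5747, -0.0186]), ([234, 302], [0.5709, -0.0025]), ([248, 265], [0.5252, 0.0145]), ([263, 260], [0.5192, 0.0311]), ([266, 248], [0.5051, 0.0346]), ([296, 248], [0.505, 0.0672]), ([299, 260], [0.5192, 0.0707]), ([304, 248], [0.505, 0.0759]), ([343, 249], [0.5061, 0.1184]), ([349, 208], [0.4599, 0.1225]), ([329, 204], [0.4555, 0.1013]), ([331, 199], [0.4501, 0.1032]), ([325, 205], [0.4566, 0.0971]), ([327, 199], [0.4501, 0.099]), ([232, 198], [0.4491, -0.0004]), ([216, 207], [0.4589, -0.0176])]
red W 705.0 [[302.0, 251.0], [362.0, 251.0], [362.0, 266.0], [302.0, 266.0]] [array([0.5032, 0.073 ]), array([0.5031, 0.136 ]), array([0.5203, 0.1371]), array([0.5203, 0.0732])]
red S 123.0 [[344.5, 246.89999389648438], [349.6000061035156, 243.0], [365.8999938964844, 263.70001220703125], [360.79998779296875, 267.70001220703125]] [array([0.5242, 0.0769]), array([0.5065, 0.0721]), array([0.5079, 0.1416]), array([0.5248, 0.1457])]
tip top [303.4739 260.5013] [347.6098 244.7938]
root top [360.1182 260.561 ] [362.0054 262.5721]
orange W [443.8063 305.3566] 2404.5 (405, 280, 77, 64)
orange W [497.7169 328.158 ] 908.5 (479, 311, 38, 34)
orange W [  6.4672 377.1715] 119.5 (0, 373, 19, 12)
T [172.9036 208.2626] (150, 191, 42, 36)
pred dial S [352.0134 337.3391]
```

Run:
```python
from h import *
np.set_printoptions(precision=4,suppress=True)
W=cam("wrist");S=cam("scene");T=cam("top")
print(onz(W,(497.7,328.2),.051),proj(W,(.631,.273,.051)),proj(T,(.631,.273,.051)))
for c,roi in((S,(320,318,385,378)),(T,(152,188,195,230))):
    x0,y0,x1,y1=roi;h=c["hsv"][y0:y1,x0:x1]
    m=(((h[:,:,0]<20)&(h[:,:,1]>185)&(h[:,:,2]>150))*255).astype(np.uint8);m=cv2.morphologyEx(m,cv2.MORPH_OPEN,np.ones((2,2)))
    w=(((h[:,:,1]<70)&(h[:,:,2]>150))*255).astype(np.uint8)
    for k in(m,w):
        for q in cv2.findContours(k,0,1)[0]:
            if cv2.contourArea(q)>8:(p,r)=cv2.minEnclosingCircle(q);p=np.array(p)+(x0,y0);print(p,r,cv2.contourArea(q),onz(c,p,.051))
print(ctrl.state()["t"])
```

```text
[0.6109 0.3112 0.051 ] [463.4388 342.6086] [169.746  206.4408]
[372.5 354. ] 8.20071029663086 76.5 [0.6149 0.3226 0.051 ]
[367.5 348.5] 7.7782745361328125 67.5 [0.6169 0.3082 0.051 ]
[334. 363.] 19.799089431762695 195.5 [0.694  0.3031 0.051 ]
[370.  349.5] 6.726912021636963 9.0 [0.6137 0.3123 0.051 ]
[352.  347.5] 43.5230827331543 1078.5 [0.6437 0.2919 0.051 ]
44.975
```

The timer has been knocked: its dial is now at about (0.613, 0.312), 43 mm from the trivet's centre. I'll go and set it back.

```bash
python3 drive.py '-0.022 0.052 0 0 0 0; -0.044 0.104 0 0 0 0; -0.066 0.156 0 0 0 0; -0.088 0.208 0 0 0 0; -0.11 0.26 0 0 0 0' 0.85 && python3 drive.py '0 0 0 0 0 0;0 0 0 0 0 0;0 0 0 0 0 0'
python3 - <<'E'
from h import *
np.set_printoptions(precision=4,suppress=True)
s=ctrl.state();print(s["tool_pos"],s["qpos"].round(2));W=cam("wrist","w23");S=cam("scene")
h=W["hsv"];m=(((h[:,:,0]<16)&(h[:,:,1]>170)&(h[:,:,2]>120))*255).astype(np.uint8);m=cv2.morphologyEx(m,cv2.MORPH_OPEN,np.ones((5,5)));m=cv2.morphologyEx(m,cv2.MORPH_CLOSE,np.ones((9,9)))
for q in cv2.findContours(m,0,1)[0]:
    if cv2.contourArea(q)>150:(p,r)=cv2.minEnclosingCircle(q);print("dial?",p,r,cv2.contourArea(q),cv2.boundingRect(q),onz(W,p,.051),tri((W,p),(S,(370,351)))); 
for q in blobs(W,(3,60,60),(20,255,255),800):
    e=cv2.fitEllipse(cv2.convexHull(q));print("triv",cv2.boundingRect(q),e,onz(W,e[0],.006))
E
```

```text
t: 45.6
tool_pos: [0.541, 0.3119, 0.2722]
eef_rot: [-0.0, -3.141, 0.0]
wrist_force: [0.8, -0.5, 1.0]
gripper_width: 0.85
grasp_force: 0.0
t: 45.98
tool_pos: [0.5406, 0.3084, 0.2728]
eef_rot: [0.003, 3.142, -0.002]
wrist_force: [0.0, 0.1, -0.8]
gripper_width: 0.85
grasp_force: 0.0
[0.5406 0.3084 0.2728] [ 0.09  0.54 -0.93  1.57  0.45  1.26  0.66]
dial? (283.0, 241.0) 18.027854919433594 577.0 (267, 225, 31, 33) [0.6109 0.3102 0.051 ] (array([0.613 , 0.3114, 0.044 ]), [np.float64(0.001266593687220873), np.float64(0.0012665936872208513)])
dial? (65.0, 154.5) 21.476831436157227 397.0 (44, 149, 43, 12) [0.515  0.0831 0.051 ] (array([0.5536, 0.2121, 0.0637]), [np.float64(0.11286401972386213), np.float64(0.11286401972386201)])
triv (205, 197, 99, 90) ((253.1011199951172, 241.09454345703125), (89.06791687011719, 97.09701538085938), 96.70323944091797) [0.628  0.2731 0.006 ]
```

```bash
python3 drive.py '-0.035 0.001 0.03 0 0 0; -0.071 0.002 0.06 0 0 0; -0.071 0.002 0.1 0 0 0; -0.071 0.002 0.14 0 0 0; -0.071 0.002 0.14 0 0 0' && python3 drive.py '0 0 0 0 0 0;0 0 0 0 0 0;0 0 0 0 0 0'
python3 - <<'E'
from h import *
np.set_printoptions(precision=4,suppress=True)
s=ctrl.state();W=cam("wrist","w24")
h=W["hsv"];m=(((h[:,:,0]<16)&(h[:,:,1]>170)&(h[:,:,2]>120))*255).astype(np.uint8);m=cv2.morphologyEx(m,cv2.MORPH_OPEN,np.ones((5,5)));m=cv2.morphologyEx(m,cv2.MORPH_CLOSE,np.ones((11,11)))
for q in cv2.findContours(m,0,1)[0]:
    if cv2.contourArea(q)>300:(p,r)=cv2.minEnclosingCircle(q);X=onz(W,p,.051);print("dial?",p,r,cv2.contourArea(q),cv2.boundingRect(q),X,totool(X-s["tool_pos"]))
go((.611,.3105),.0105,0)
E
```

```text
t: 46.7
tool_pos: [0.6097, 0.3091, 0.1297]
eef_rot: [-0.002, -3.136, 0.006]
wrist_force: [-0.1, -0.3, 0.2]
gripper_width: 0.849
grasp_force: 0.0
t: 47.08
tool_pos: [0.6121, 0.3126, 0.1348]
eef_rot: [-0.0, 3.139, 0.002]
wrist_force: [0.0, 0.4, 0.0]
gripper_width: 0.85
grasp_force: 0.0
dial? (279.64764404296875, 215.1637725830078) 30.735332489013672 2747.5 (250, 186, 61, 60) [0.612  0.3116 0.051 ] [ 0.0003 -0.001   0.0838]
at [0.6119 0.3124 0.1344] yaw 0.0 move [ 0.0012 -0.002   0.1239] rz 0.0
```

```bash
python3 drive.py '0 -0.001 0.03 0 0 0; 0 -0.001 0.07 0 0 0; 0 -0.001 0.1 0 0 0; 0 -0.001 0.117 0 0 0; 0 -0.001 0.123 0 0 0' && python3 drive.py '0 0 0 0 0 0;0 0 0 0 0 0;0 0 0 0 0 0;0 0 0 0 0 0;0 0 0 0 0 0' 0 40 && python3 drive.py '0 0 -0.015 0 0 0; 0 0 -0.03 0 0 0; -0.01 -0.02 -0.03 0 0 0; -0.019 -0.038 -0.03 0 0 0; -0.019 -0.038 -0.03 0 0 0' && python3 -c "
from h import *
cam('top');go((.630,.273),.015,0)"
```

```text
t: 47.75
tool_pos: [0.6111, 0.3112, 0.0094]
eef_rot: [0.0, -3.141, 0.0]
wrist_force: [0.6, -0.1, -0.6]
gripper_width: 0.848
grasp_force: 0.0
t: 48.38
tool_pos: [0.6121, 0.3116, 0.0112]
eef_rot: [-0.0, 3.14, 0.001]
wrist_force: [-1.4, -0.5, 6.5]
gripper_width: 0.598
grasp_force: 42.5
t: 49.0
tool_pos: [0.6324, 0.2677, 0.0388]
eef_rot: [-0.009, -3.141, 0.005]
wrist_force: [0.1, 0.6, -1.7]
gripper_width: 0.591
grasp_force: 42.1
at [0.6312 0.2701 0.039 ] yaw -0.004 move [0.0012 0.0029 0.024 ] rz -0.004
```

```bash
python3 drive.py '0 0.001 0.008 0 0 0; 0.001 0.001 0.016 0 0 0; 0.001 0.001 0.022 0 0 0; 0.001 0.001 0.026 0 0 0; 0.001 0.001 0.026 0 0 0' && python3 drive.py '0 0 0 0 0 0;0 0 0 0 0 0;0 0 0 0 0 0' 0.85 && python3 drive.py '0 0 -0.03 0 0 0; 0 0 -0.06 0 0 0;0 0 -0.11 0 0 0; 0 0 -0.16 0 0 0; 0.04 0 -0.2 0 0 0' && python3 drive.py '0.06 0 0 0 0 0;0.06 0 0 0 0 0;0.06 0 0 0 0 0;0.06 0 0 0 0 0'
python3 - <<'E'
from h import *
np.set_printoptions(precision=4,suppress=True)
s=ctrl.state();W=cam("wrist","w25");S=cam("scene")
h=W["hsv"];m=(((h[:,:,0]<16)&(h[:,:,1]>170)&(h[:,:,2]>120))*255).astype(np.uint8);m=cv2.morphologyEx(m,cv2.MORPH_OPEN,np.ones((5,5)));m=cv2.morphologyEx(m,cv2.MORPH_CLOSE,np.ones((11,11)))
for q in cv2.findContours(m,0,1)[0]:
    if cv2.contourArea(q)>150:(p,r)=cv2.minEnclosingCircle(q);print("dial?",p,r,cv2.boundingRect(q),onz(W,p,.051))
for q in blobs(W,(3,60,60),(20,255,255),800):
    e=cv2.fitEllipse(cv2.convexHull(q));print("triv",cv2.boundingRect(q),e,onz(W,e[0],.006))
m=cv2.inRange(S["hsv"],(0,120,60),(6,255,255))|cv2.inRange(S["hsv"],(170,120,60),(180,255,255))
for q in cv2.findContours(m,0,1)[0]:
    if cv2.contourArea(q)>60: print("clamp S",corners(q).round().tolist())
E
```

```text
t: 49.68
tool_pos: [0.629, 0.2742, 0.0134]
eef_rot: [0.001, -3.141, 0.0]
wrist_force: [0.7, 0.0, -0.6]
gripper_width: 0.595
grasp_force: 42.1
t: 50.05
tool_pos: [0.6296, 0.2743, 0.0144]
eef_rot: [-0.0, 3.141, 0.0]
wrist_force: [-0.1, -0.1, 0.2]
gripper_width: 0.85
grasp_force: 0.0
t: 50.68
tool_pos: [0.5919, 0.2735, 0.2163]
eef_rot: [0.006, 3.138, 0.003]
wrist_force: [-0.8, 0.6, 0.7]
gripper_width: 0.849
grasp_force: 0.0
t: 51.18
tool_pos: [0.5309, 0.2738, 0.214]
eef_rot: [0.003, 3.141, 0.001]
wrist_force: [0.4, 0.2, -0.2]
gripper_width: 0.848
grasp_force: 0.0
dial? (267.75, 281.5) 10.854247093200684 (261, 272, 15, 21) [0.6207 0.2609 0.051 ]
dial? (56.5, 174.5) 17.39262580871582 (40, 168, 34, 13) [0.5163 0.075  0.051 ]
triv (226, 218, 108, 101) ((279.5233459472656, 267.9209899902344), (100.42646789550781, 108.32752227783203), 89.06822967529297) [0.6275 0.2721 0.006 ]
clamp S [[345.0, 248.0], [350.0, 244.0], [366.0, 264.0], [361.0, 268.0]]
```

Run:
```python
from h import *
np.set_printoptions(precision=4,suppress=True)
W=cam("wrist");T=cam("top")
h=W["hsv"][210:330,220:345]
m=(((h[:,:,0]<16)&(h[:,:,1]>170)&(h[:,:,2]>120))*255).astype(np.uint8)
w=(((h[:,:,1]<60)&(h[:,:,2]>170))*255).astype(np.uint8)
for n,k in(("o",m),("w",w)):
    for q in cv2.findContours(k,0,1)[0]:
        if cv2.contourArea(q)>25:
            x,y,a,b=cv2.boundingRect(q);print(n,x+220,y+210,a,b,cv2.contourArea(q))
print("pred dial",proj(W,(.630,.2743,.051)),"top edge r px",348*.022/.3)
```

```text
o 261 270 40 25 278.0
w 276 276 11 32 93.0
w 255 263 52 32 220.5
w 220 210 125 120 4258.5
pred dial [281.3407 290.8714] top edge r px 25.52
```

The white ring spans columns 255–307 with its pointer at (281,292), as predicted for a timer standing at (0.630, 0.274). The clamp and lid are unchanged. Handing in.

```bash
python3 -c "
from rig import ctrl
print(ctrl.job_done())"
```

```text
the job is handed in; nothing more can be done
None
```

I handed the job in with the timer upright on the trivet, reset after it was knocked aside, both combs (red and yellow; no green one was there) flat in the case, the lid seated and the clamp down level; the hand-in printed no verdict.

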